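# Fetch the terminal strip from behind the devices in the kit tray

## Robot

A 7-joint arm with a two-finger parallel gripper is mounted at the origin on the work surface. World frame = base frame: x ahead of the robot, y to its left, z up, the work surface at z = 0. Lengths are in m, angles in rad, forces in N, time in s.
With the tool pointing down it reaches from about 0.4 to 0.85 m from the base axis. Payload 10.4 kg.
Tool frame: the origin (TCP) lies at the very end of the fingers, on their centre line; the grasp point (between the pads) lies 19 mm behind it (manip.grip_point_offset is the distance from the TCP to the grasp point, in m); z points along the fingers, y is the line along which they close (so a half turn about z gives the same grasp; the last joint's range is limited). The gripper opens to 85 mm and grips with 20 to 120 N. Pads are 22 mm wide; open, the fingers measure 114 mm over their backs; the gripper's body (76 mm by 85 mm) begins 54 mm behind the grasp point. The pads swing forward as they close: fully open they stand 13 mm farther back than shut.
Start: joints at [-1.124, 0.332, -0.065, 1.46, 0.022, 1.35, -0.088], TCP at [0.283, 0.557, 0.231] pointing down, gripper open.
Joint ranges: [-2.6, 2.6], [-0.5, 2.12], [-1.47, 1.34], [0.16, 2.42], [-1.27, 4.41], [0.06, 2.06], [-2.6, 2.6]. Speed limits (rad/s): [2.22, 2.22, 2.79, 2.79, 3.14, 3.14, 3.14].

## Interface

Orientations are given as a unit quaternion [x, y, z, w].
In Python, from workcell import manip gives the robot as it stands. The module is installed in compiled form; this text tells all that it offers.
- The arm moves only by the shell command python3 -m inch 'ROWS' [OPENING] [FORCE]. ROWS is JSON, a list of rows, each a list of 2 entries, a list of its own where there are three numbers: the shift along the tool's x, y, z each as a share of 0.08 m, from -1 to 1, then the turn, a rotation vector about the tool's x, y, z each as a share of 45 degrees, from -1 to 1. A call has exactly 10 rows; each row is the pose to reach, as a shift and turn from the pose commanded when the call began, along the tool's axes at that moment; what a row does not reach only later rows make up. A row lasts 1/10 s, in which the tool goes at most 50 mm and 8.59 degrees, less where a joint would pass 70% of its speed; a pose out of reach is approached as far as the arm can. A call with a number of a shift or a turn outside -1 to 1 is refused whole. A call with a gripper value outside its range is refused whole. OPENING is the opening, from 0 (shut) to 1 (fully open), set as the call begins (- or left out, the last holds). The fingers move at their own pace and stop on an object; FORCE is the grip in N (left out, the last holds). Time passes only in rows, so rows that repeat a pose let the fingers close, or fill a call up. It gives the time, the measured TCP pose, the force, the opening and the grip force at its end, in the units of the state.
- manip.get_obs(): the state, without advancing time (a new reading comes with each control period).
- manip.camera(name): name is "scene" or "top" or "wrist"; returns the picture (480x640x3 uint8, red, green, blue); there is no depth.
- manip.camera_params(name): a dict with "fov_y" (degrees; the focal length in pixels is half the picture's height over the tangent of half this angle, whatever the lens; pixels are square), "cx", "cy" (the principal point, pixels), "k1" (the pictures are not rectified: a ray, as slopes to the right and down, at radius r is drawn at 1 + k1 r^2 times it, then the intrinsics apply), "camera_from_world" (4x4, takes a point from world to camera coordinates); the wrist camera has in their place "T_tool_cam" (4x4, takes a point from camera to tool coordinates, whose origin is the TCP and whose axes are the flange's). Camera axes: x right, y up, looking along -z (the intrinsics and any distortion apply to the point x, -y, -z); pixel columns grow to the right and rows downward; lengths in m; the calibration is good to about 2 mm. A picture is of the moment at which its call begins: read the wrist's pose just before it. camera_params takes no time and is no camera call.
- manip.hand_in(): hands the job in; it is judged then, once.
The state is a dict: "clock": time; "joint_pos": joint angles; "joint_velocities": joint speeds; "tau": joint torques, N m; "position": TCP position; "ee_rot": TCP orientation; "ft_force": force on the tool from outside, world axes, zero at the start; "torque": the same for the moment, N m; "grip_width": opening from 0.0 (shut) to 1.0 (fully open); "grasp_force": force on a finger pad.
Only numpy, scipy, OpenCV 4.12 (cv2) and the standard library are available. Lean on these libraries where they do the work, as an engineer would, in place of code of your own. Each camera call takes 0.05 s, during which the arm holds its last target. There are 200 camera calls.

## Task

The terminal strip for the control box lies in the long trough at the back of the kit tray, boxed in by the power supply, the breaker and the contactor. Stand all three devices upright on the black rubber mat, then lay the strip, screws up, on the steel mounting plate, centred over its middle and parallel to the two wiring ducts, and only then stand each device back upright in the compartment it came from, in the middle and square to it. Set the parts down rather than drop them, never tip one over, and leave the paper cup and the screwdriver alone.

Things in the scene. Friction and masses are not known exactly. Their poses are not given: they have to be found in the camera images.
- kit_tray: Fixed blue tray, 148 (x) x 274 (y) mm; floor 3 mm thick; walls and dividers 4 mm thick, tops 19 mm above the bench. Origin under its centre, z up. Three compartments, 78 (x) x 86 (y) mm inside, middles at x -31, y -90, 0, +90 mm, hold one device each, in an order that changes. Behind them (+x) a trough, 58 x 266 mm inside, middle line at x +41 mm, holds the strip.
- power_supply: Stands upright in one tray compartment, within 3 mm of its middle. Origin under the middle of its foot, z up, x to its front, y across: the flat sides to grip. The tallest device: slotted aluminium box with a grey front, 44 mm wide (y), 60 deep (x -30 to +30), 98 high, about 0.4 kg.
- breaker: Stands upright in one tray compartment, within 3 mm of its middle. Origin under the middle of its foot, z up, x to its front, y across: the flat sides to grip. The widest device: white three-pole circuit breaker, 54 mm wide (y), 88 high, foot and top 44 deep (x -22 to +22); a front step at 21 to 67 mm height, with a black toggle bar, reaches x +46.5. About 0.34 kg.
- contactor: Stands upright in one tray compartment, within 3 mm of its middle. Origin under the middle of its foot, z up, x to its front, y across: the flat sides to grip. Grey contactor, three brass terminals on top, 45 mm wide (y), 84 high, foot and top 50 deep (x -25 to +25); a black front step at 20 to 64 mm height reaches x +46. About 0.36 kg.
- terminal_strip: Terminal strip: twelve grey screw terminals on a steel rail, lying in the tray's trough, length along the trough. 150 mm long along its own y (the blocks 116 mm), 44 wide (x), 42 high, about 0.24 kg. Origin under its centre; z up, screws on top.
- mat: Fixed black rubber mat, 270 (x) x 170 (y) x 3 mm: the place to set the devices aside. Origin under its centre, z up, x along its length. It lies on one side of the tray and the mounting plate on the other; the sides change.
- plate: Fixed steel mounting plate, 260 (x) x 190 (y) x 3 mm; along each long edge a grey wiring duct 27 mm wide, top 43 mm above the bench, 138 mm free between them. Origin under its centre, z up, x along the ducts. The strip belongs on the middle of the free part, over two small drilled holes 110 mm apart, its length along the plate's x.
- cup: Bystander: paper coffee cup with lid, 79 mm wide, 101 mm high, origin under its centre; beyond the tray.
- screwdriver: Bystander: insulated screwdriver with orange handle, 200 mm long, lying on the bench between the tray and the robot; origin on the bench under its middle, its own x to the tip.
Mind the look-alikes: they are no part of the job. What is shaped like the contactor but blue or green is not meant.

How it is judged:
By the outcome, as a careful person would: the job done as asked, in the order asked, and still so for the second after the job is handed in, with the robot touching nothing.
It also fails if it takes over 144 s, if anything falls off the work surface, if the arm or the gripper's body presses on something with over 40 N, if the wrist force passes 120 N, or if a joint passes its speed limit or range.

## Working session

There is one attempt and no reset: what is moved stays moved. The work goes in short steps, Python scripts to look and compute and a shell command to move; the robot and the scene stay as the last step left them, time stands still between calls to the robot, and variables do not carry over. Pictures are saved under pics/ and viewed, at most 14 in all, crops included, and the job is handed in when it is done.

```bash
mkdir -p pics; python3 - <<'E'
from workcell import manip
import cv2,numpy as np
np.set_printoptions(precision=4,suppress=True)
print(manip.get_obs())
for n in("top","scene","wrist"):
    im=manip.camera(n); cv2.imwrite(f"pics/{n}0.png",im[:,:,::-1]); print(n,manip.camera_params(n))
print(manip.grip_point_offset)
E
```

```text
{'clock': 0.0, 'joint_pos': array([-1.1236,  0.3329, -0.0647,  1.461 ,  0.0216,  1.3499, -0.0885]), 'joint_velocities': array([-0.0014, -0.0001,  0.0002, -0.0003, -0.0013,  0.0019,  0.0004]), 'tau': array([ -0.0013, -62.5436,   0.0482, -39.1613,   0.0161,   0.0098,
        -0.    ]), 'position': array([0.2828, 0.5569, 0.2305]), 'ee_rot': array([ 0.2328,  0.9725, -0.0007, -0.0001]), 'ft_force': array([ 0.2829, -0.34  ,  0.7174]), 'torque': array([ 0.0202, -0.085 ,  0.0221]), 'grasp_force': 0.0, 'grip_width': 1.0011091616900014}
top {'fov_y': 45.68553045910675, 'cx': 320.0308720093863, 'cy': 241.61071246913144, 'k1': -0.09832548900663657, 'camera_from_world': array([[ 0.0293, -0.9996, -0.0042, -0.0192],
       [ 0.9976,  0.029 ,  0.0632, -0.5363],
       [-0.063 , -0.0061,  0.998 , -1.195 ],
       [ 0.    ,  0.    ,  0.    ,  1.    ]])}
scene {'fov_y': 45.97853936024829, 'cx': 333.23941440192374, 'cy': 232.5164401656191, 'k1': -0.10128780633626872, 'camera_from_world': array([[ 0.8144,  0.5803, -0.0086, -0.4534],
       [-0.4895,  0.6948,  0.5269,  0.2347],
       [ 0.3117, -0.4249,  0.8499, -1.4299],
       [ 0.    ,  0.    ,  0.    ,  1.    ]])}
wrist {'fov_y': 65.75743557069549, 'cx': 311.021359981349, 'cy': 239.77037858183175, 'k1': -0.05214781944733291, 'T_tool_cam': array([[ 0.001 ,  0.9482,  0.3175,  0.0832],
       [ 1.    , -0.0011,  0.0004, -0.0001],
       [ 0.0007,  0.3175, -0.9482, -0.1432],
       [ 0.    ,  0.    ,  0.    ,  1.    ]])}
0.0187
```

View pics/top0.png

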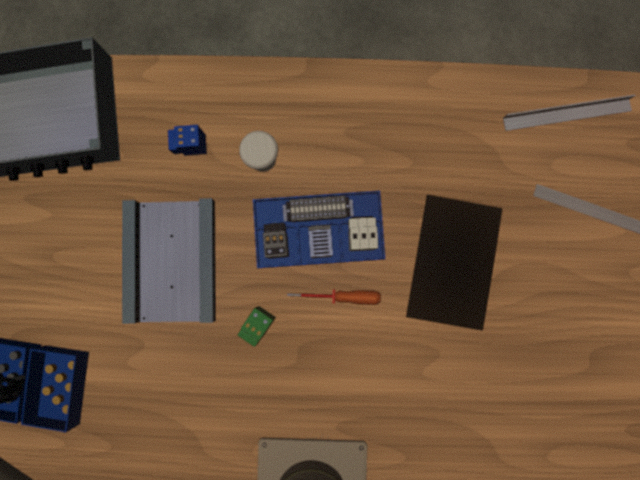

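View pics/scene0.png

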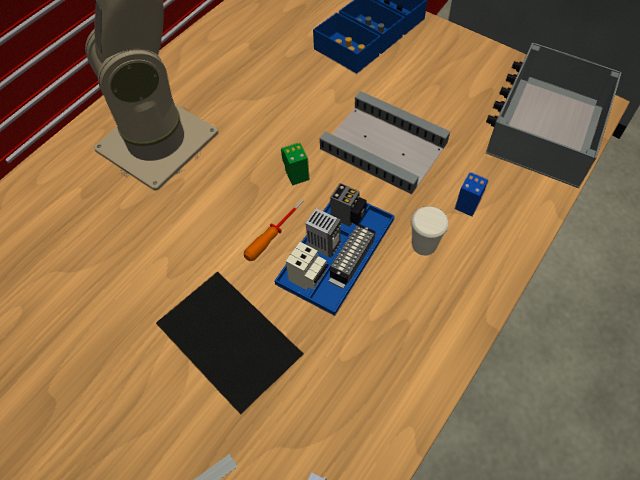

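```bash
cat > vis.py <<'E'
import numpy as np,cv2
from scipy.spatial.transform import Rotation as R
from workcell import manip
np.set_printoptions(precision=4,suppress=True)
def cam(name,obs=None):
    p=manip.camera_params(name); f=240/np.tan(np.radians(p['fov_y']/2))
    if name=='wrist':
        T=np.eye(4); T[:3,:3]=R.from_quat(obs['ee_rot']).as_matrix(); T[:3,3]=obs['position']
        M=np.linalg.inv(T@p['T_tool_cam'])
    else: M=p['camera_from_world']
    return dict(M=M,K=np.array([[f,0,p['cx']],[0,f,p['cy']],[0,0,1]]),k=np.array([p['k1'],0,0,0,0]))
F=np.diag([1,-1,-1.])
def w2p(c,P):
    P=np.atleast_2d(P)@c['M'][:3,:3].T+c['M'][:3,3]
    q=P@F; s=q[:,:2]/q[:,2:]; s=s*(1+c['k'][0]*(s**2).sum(1,keepdims=True))
    return s*c['K'][0,0]+c['K'][:2,2]
def p2w(c,uv,z):
    uv=np.atleast_2d(np.float64(uv)); d=(uv-c['K'][:2,2])/c['K'][0,0]; s=d.copy()
    for _ in range(20): s=d/(1+c['k'][0]*(s**2).sum(1,keepdims=True))
    Rm=c['M'][:3,:3]; C=-Rm.T@c['M'][:3,3]
    r=np.c_[s,np.ones(len(s))]@F@Rm
    return C+r*((z-C[2])/r[:,2])[:,None]
def shot(name,fn=None):
    o=manip.get_obs(); im=np.ascontiguousarray(manip.camera(name)[:,:,::-1])
    if fn: cv2.imwrite('pics/'+fn,im); np.save('pics/'+fn+'.npy',np.r_[o['position'],o['ee_rot']])
    return im,cam(name,o)
def load(fn,name):
    v=np.load('pics/'+fn+'.npy'); return cv2.imread('pics/'+fn),cam(name,dict(position=v[:3],ee_rot=v[3:]))
def togo(pos,quat=None):
    "rows' shift(share of .08) and turn(share of 45deg) from the measured pose"
    o=manip.get_obs(); r=R.from_quat(o['ee_rot'])
    print('shift',r.inv().apply(np.array(pos)-o['position'])/.08, 'turn', (r.inv()*R.from_quat(quat)).as_rotvec(degrees=True)/45 if quat is not None else '')
def down(yaw):
    "tool z down, tool y axis along world direction yaw+90deg... tool x = (cos,sin)(yaw)"
    return (R.from_euler('z',yaw,degrees=True)*R.from_euler('x',180,degrees=True)).as_quat()
E
python3 - <<'E'
from vis import *
im=cv2.imread('pics/top0.png'); c=cam('top'); hsv=cv2.cvtColor(im,cv2.COLOR_BGR2HSV)
def rect(mask,box,z,n):
    m=np.zeros_like(mask); x0,y0,x1,y1=box; m[y0:y1,x0:x1]=mask[y0:y1,x0:x1]
    cs,_=cv2.findContours(m,cv2.RETR_EXTERNAL,cv2.CHAIN_APPROX_NONE); k=max(cs,key=cv2.contourArea)[:,0]
    w=p2w(c,k,z)[:,:2]; print(n,cv2.minAreaRect((w*1000).astype(np.float32)))
blue=((hsv[...,0]>100)&(hsv[...,0]<130)&(hsv[...,1]>120)).astype(np.uint8)*255
rect(blue,(240,180,395,280),.019,'tray')
rect((im.max(2)<50).astype(np.uint8)*255,(395,180,520,340),.003,'mat')
print('plate holes',p2w(c,[(171.5,237),(171.5,287)],.003)*1000)
print('duct corners',p2w(c,[(123,201),(137,201),(199,199),(214,199),(123,322),(214,322)],.043)*1000)
o=manip.get_obs();print(R.from_quat(o['ee_rot']).as_matrix())
big=cv2.resize(im[180:280,240:400],None,fx=5,fy=5,interpolation=cv2.INTER_CUBIC); cv2.imwrite('pics/top0c.png',big)
E
```

```text
tray ((563.4390869140625, 1.2436981201171875), (143.02516174316406, 267.4773864746094), 5.569263458251953)
mat ((502.46868896484375, -294.408447265625), (166.29957580566406, 266.182861328125), 81.48505401611328)
plate holes [[538.1161 319.0432   3.    ]
 [429.9875 314.2779   3.    ]]
duct corners [[609.0465 416.5345  43.    ]
 [609.7727 386.146   43.    ]
 [617.3182 253.4974  43.    ]
 [618.1378 221.6902  43.    ]
 [354.2436 404.0465  43.    ]
 [361.4215 211.4368  43.    ]]
[[-0.8916  0.4527 -0.0005]
 [ 0.4527  0.8916 -0.001 ]
 [-0.     -0.0011 -1.    ]]
```

View pics/top0c.png

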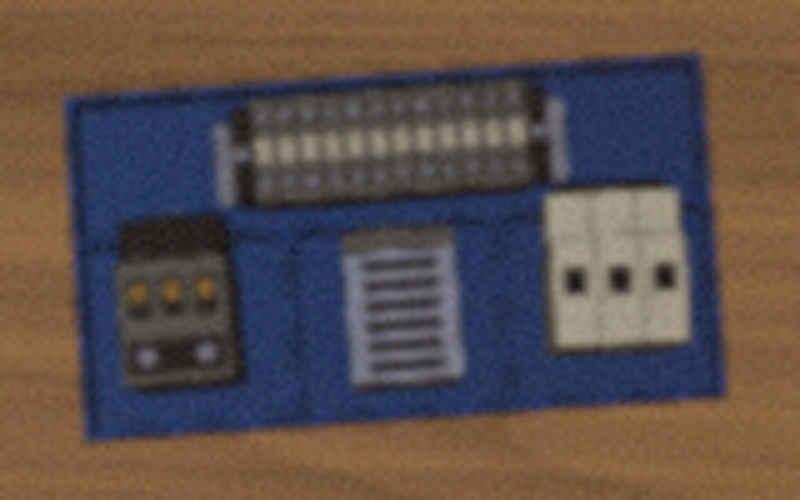

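The top view shows contactor, PSU and breaker in a row from left to right, fronts toward the strip; the tray is yawed about 5.6°, the mat is on the right and the plate on the left. Next I move over the tray for a close look.

```bash
cat >> vis.py <<'E'
def plan(pos,yaw,n,start=None):
    "split the way to pos/yaw(tool x direction, deg) in n calls; print shift and turn-z shares of each"
    o=manip.get_obs(); p=np.array(o['position']); m=R.from_quat(o['ee_rot']).as_matrix(); y=np.degrees(np.arctan2(m[1,0],m[0,0]))
    if start: p=np.array(start[:3]);y=start[3]
    d=(yaw-y)
    print('from',p*1000,'yaw',y)
    for i in range(n):
        k=n-i; t=p+(np.array(pos)-p)/k; ty=y+(yaw-y)/k
        r=R.from_euler('z',y,degrees=True)*R.from_euler('x',180,degrees=True)
        print(i,'shift',np.round(r.inv().apply(t-p)/.08,3),'turnz',round(-(ty-y)/45,3)); p,y=t,ty
E
python3 -c "
from vis import *
plan([.555,0,.24],5.6,7)"
```

```text
from [282.8099 557.0382 230.7098] yaw 153.08131083578215
0 shift [-0.884 -0.667 -0.017] turnz 0.468
1 shift [-1.064 -0.305 -0.017] turnz 0.468
2 shift [-1.103  0.098 -0.017] turnz 0.468
3 shift [-0.994  0.488 -0.017] turnz 0.468
4 shift [-0.752  0.813 -0.017] turnz 0.468
5 shift [-0.409  1.029 -0.017] turnz 0.468
6 shift [-0.012  1.107 -0.017] turnz 0.468
```

```bash

python3 -m inch '[[[-0.1,-0.07,0],[0,0,0.05]],[[-0.2,-0.14,0],[0,0,0.1]],[[-0.3,-0.21,0],[0,0,0.15]],[[-0.4,-0.28,0],[0,0,0.2]],[[-0.5,-0.35,0],[0,0,0.25]],[[-0.6,-0.42,0],[0,0,0.3]],[[-0.7,-0.49,0],[0,0,0.35]],[[-0.8,-0.56,0],[0,0,0.4]],[[-0.85,-0.62,0],[0,0,0.45]],[[-0.884,-0.667,-0.02],[0,0,0.468]]]' 1 && \
python3 -m inch '[[[-0.1,-0.03,0],[0,0,0.05]],[[-0.2,-0.06,0],[0,0,0.1]],[[-0.3,-0.09,0],[0,0,0.15]],[[-0.4,-0.12,0],[0,0,0.2]],[[-0.5,-0.15,0],[0,0,0.25]],[[-0.6,-0.18,0],[0,0,0.3]],[[-0.7,-0.21,0],[0,0,0.35]],[[-0.8,-0.24,0],[0,0,0.4]],[[-0.9,-0.27,0],[0,0,0.45]],[[-1,-0.305,-0.02],[0,0,0.468]]]' && \
python3 -m inch '[[[-0.1,0.01,0],[0,0,0.05]],[[-0.2,0.02,0],[0,0,0.1]],[[-0.3,0.03,0],[0,0,0.15]],[[-0.4,0.04,0],[0,0,0.2]],[[-0.5,0.05,0],[0,0,0.25]],[[-0.6,0.06,0],[0,0,0.3]],[[-0.7,0.07,0],[0,0,0.35]],[[-0.8,0.08,0],[0,0,0.4]],[[-0.9,0.09,0],[0,0,0.45]],[[-1,0.1,-0.02],[0,0,0.468]]]' && \
python3 -m inch '[[[-0.1,0.05,0],[0,0,0.05]],[[-0.2,0.1,0],[0,0,0.1]],[[-0.3,0.15,0],[0,0,0.15]],[[-0.4,0.2,0],[0,0,0.2]],[[-0.5,0.25,0],[0,0,0.25]],[[-0.6,0.3,0],[0,0,0.3]],[[-0.7,0.35,0],[0,0,0.35]],[[-0.8,0.4,0],[0,0,0.4]],[[-0.9,0.45,0],[0,0,0.45]],[[-1,0.49,-0.02],[0,0,0.468]]]' 
python3 -c "
from vis import *
print(manip.get_obs()['joint_pos'])
plan([.555,0,.24],5.6,4)"
```

```text
clock: 1.15
position: [0.3222, 0.4768, 0.2328]
ee_rot: [0.408, 0.913, -0.0, 0.0]
ft_force: [0.3, 0.3, -0.1]
grip_width: 1.006
grasp_force: 0.0
clock: 2.15
position: [0.3575, 0.4013, 0.2344]
ee_rot: [0.568, 0.823, -0.0, -0.0]
ft_force: [0.2, 0.3, -0.7]
grip_width: 1.001
grasp_force: 0.0
clock: 3.15
position: [0.3935, 0.3294, 0.236]
ee_rot: [0.709, 0.706, -0.0, -0.0]
ft_force: [0.2, 0.9, 0.5]
grip_width: 1.0
grasp_force: 0.0
clock: 4.15
position: [0.4327, 0.2493, 0.2376]
ee_rot: [0.826, 0.564, -0.0, 0.0]
ft_force: [0.4, -0.1, -1.1]
grip_width: 0.998
grasp_force: 0.0
[-0.8614  0.043   0.2559  1.7891 -0.0113  1.3112 -0.9747]
from [432.6857 249.2777 237.5757] yaw 68.697214866535
0 shift [-0.587  0.639 -0.008] turnz 0.351
1 shift [-0.391  0.775 -0.008] turnz 0.351
2 shift [-0.166  0.852 -0.008] turnz 0.351
3 shift [ 0.072  0.865 -0.008] turnz 0.351
```

```bash

python3 -m inch '[[[-0.06,0.06,0],[0,0,0.04]],[[-0.12,0.13,0],[0,0,0.08]],[[-0.18,0.19,0],[0,0,0.12]],[[-0.24,0.26,0],[0,0,0.16]],[[-0.3,0.32,0],[0,0,0.2]],[[-0.36,0.38,0],[0,0,0.24]],[[-0.42,0.45,0],[0,0,0.28]],[[-0.48,0.51,0],[0,0,0.32]],[[-0.54,0.58,0],[0,0,0.34]],[[-0.587,0.639,0],[0,0,0.351]]]' | head -2 && \
python3 -m inch '[[[-0.04,0.08,0],[0,0,0.04]],[[-0.08,0.16,0],[0,0,0.08]],[[-0.12,0.24,0],[0,0,0.12]],[[-0.16,0.32,0],[0,0,0.16]],[[-0.2,0.4,0],[0,0,0.2]],[[-0.24,0.48,0],[0,0,0.24]],[[-0.28,0.56,0],[0,0,0.28]],[[-0.32,0.64,0],[0,0,0.32]],[[-0.36,0.72,0],[0,0,0.34]],[[-0.39,0.775,0],[0,0,0.351]]]' | head -2 && \
python3 -m inch '[[[-0.02,0.08,0],[0,0,0.04]],[[-0.04,0.16,0],[0,0,0.08]],[[-0.06,0.24,0],[0,0,0.12]],[[-0.07,0.32,0],[0,0,0.16]],[[-0.08,0.4,0],[0,0,0.2]],[[-0.1,0.48,0],[0,0,0.24]],[[-0.12,0.56,0],[0,0,0.28]],[[-0.14,0.66,0],[0,0,0.32]],[[-0.16,0.76,0],[0,0,0.34]],[[-0.166,0.852,0],[0,0,0.351]]]' | head -2 && \
python3 -m inch '[[[0,0.1,0],[0,0,0.04]],[[0,0.2,0],[0,0,0.08]],[[0,0.3,0],[0,0,0.12]],[[0,0.4,0],[0,0,0.16]],[[0,0.5,0],[0,0,0.2]],[[0.02,0.6,0],[0,0,0.24]],[[0.04,0.7,0],[0,0,0.28]],[[0.06,0.8,0],[0,0,0.32]],[[0.07,0.84,0],[0,0,0.351]],[[0.072,0.865,0],[0,0,0.351]]]' 
python3 -c "
from vis import *
shot('wrist','w1.png')"
```

```text
clock: 5.15
position: [0.4635, 0.1871, 0.2377]
clock: 6.15
position: [0.4943, 0.1249, 0.2377]
clock: 7.15
position: [0.5249, 0.0625, 0.2377]
clock: 8.15
position: [0.5555, 0.0007, 0.2376]
ee_rot: [0.999, 0.049, -0.0, 0.0]
ft_force: [0.8, -0.1, -0.5]
grip_width: 1.003
grasp_force: 0.0
```

View pics/w1.png

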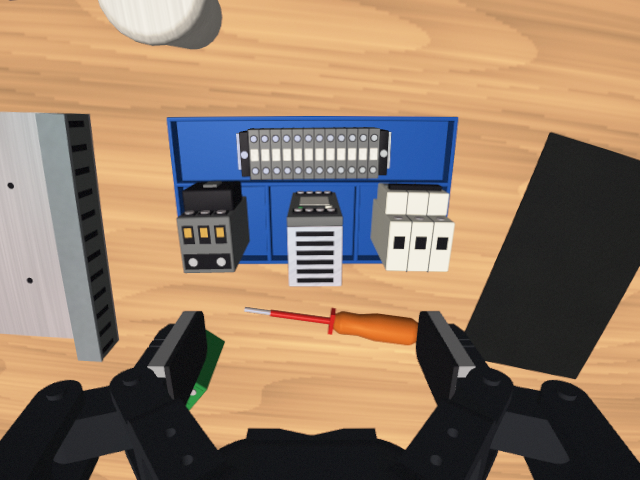

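Wrist view: the tray outline runs from (167,118) to (458,118). The contactor top is around (207,240), PSU top (315,254), breaker top (418,245), and the strip spans (238..390, 128..180). I'll zoom in to read the corners.

```bash
python3 -c "
import cv2
im=cv2.imread('pics/w1.png')[110:290,160:465]
cv2.imwrite('pics/w1c.png',cv2.resize(im,(793,468),interpolation=cv2.INTER_CUBIC))"
```

```text
(no output)
```

View pics/w1c.png

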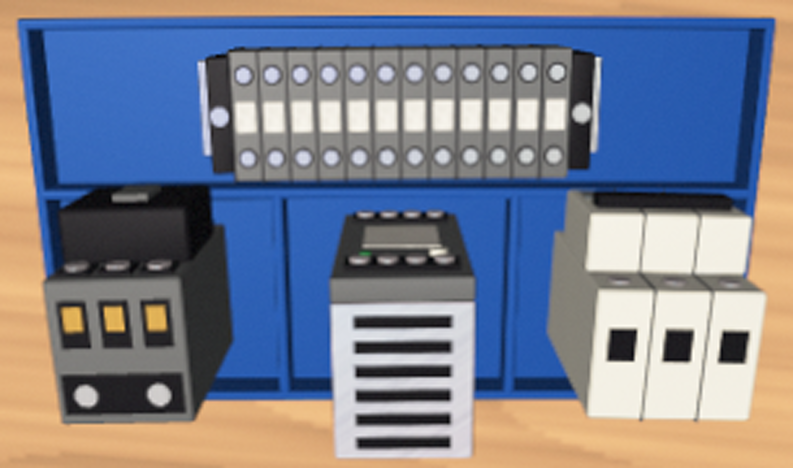

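```bash
python3 - <<'E'
from vis import *
im,c=load('w1.png','wrist')
def g(n,pts,z):
    uv=np.array(pts)/2.6+[160,110]-.3; w=p2w(c,uv,z)[:,:2]*1000
    print(n,w.round(1).tolist()); print('   ctr',w.mean(0).round(1),'sides',[round(np.linalg.norm(w[i]-w[(i+1)%len(w)]),1) for i in range(len(w))],'yaw of edge0',[round(np.degrees(np.arctan2(*(w[i]-w[(i+1)%len(w)])[::-1])),1) for i in range(len(w))])
# order FL, FR, BR, BL (left=+y)
g('tray front',[(18,20),(775,18)],.019)
g('tray divider front wall top edges',[(42,190),(752,188)],.019)
g('tray dividers', [(281,195),(509,195)],.019)
g('psu',[(330,278),(476,278),(472,458),(335,458)],.101)
g('con',[(46,281),(186,279),(193,420),(62,422)],.087)
g('brk',[(590,290),(765,292),(753,418),(588,418)],.091)
g('strip',[(229,50),(568,47),(568,177),(235,180)],.045)
g('striprail',[(205,108),(598,103)],.02)
# tray rect fit back edge
T=np.array([[563.4,1.2]])
import itertools
a=np.radians(5.57)
for d in([74,137],[74,-137],[-74,-137],[-74,137]):
    w=np.array([563.4+d[0]*np.cos(a)-d[1]*np.sin(a),1.2+d[0]*np.sin(a)+d[1]*np.cos(a),19])/1000
    print('tray corner from top cam in crop px',((w2p(c,w)-[160,110])*2.6).round(0))
E
```

```text
tray front [[621.6, 143.6], [649.1, -127.8]]
   ctr [635.4   7.9] sides [np.float64(272.8), np.float64(272.8)] yaw of edge0 [np.float64(95.8), np.float64(-84.2)]
tray divider front wall top edges [[560.4, 135.4], [587.6, -132.2]]
   ctr [574.    1.6] sides [np.float64(269.0), np.float64(269.0)] yaw of edge0 [np.float64(95.8), np.float64(-84.2)]
tray dividers [[567.1, 44.9], [575.5, -40.7]]
   ctr [571.3   2.1] sides [np.float64(86.0), np.float64(86.0)] yaw of edge0 [np.float64(95.6), np.float64(-84.4)]
psu [[559.0, 20.6], [563.3, -23.0], [504.2, -29.1], [500.0, 14.4]]
   ctr [531.6  -4.3] sides [np.float64(43.7), np.float64(59.4), np.float64(43.8), np.float64(59.4)] yaw of edge0 [np.float64(95.6), np.float64(6.0), np.float64(-84.4), np.float64(-174.0)]
con [[545.5, 110.8], [550.5, 66.4], [502.3, 62.6], [497.2, 106.3]]
   ctr [523.9  86.5] sides [np.float64(44.7), np.float64(48.3), np.float64(43.9), np.float64(48.6)] yaw of edge0 [np.float64(96.4), np.float64(4.4), np.float64(-83.3), np.float64(-174.7)]
brk [[560.4, -60.0], [565.3, -115.2], [522.7, -120.8], [517.5, -66.5]]
   ctr [541.5 -90.6] sides [np.float64(55.4), np.float64(43.0), np.float64(54.5), np.float64(43.4)] yaw of edge0 [np.float64(95.0), np.float64(7.4), np.float64(-84.5), np.float64(-171.5)]
strip [[619.3, 62.8], [631.4, -50.2], [588.2, -56.8], [575.7, 58.6]]
   ctr [603.6   3.6] sides [np.float64(113.6), np.float64(43.8), np.float64(116.1), np.float64(43.8)] yaw of edge0 [np.float64(96.1), np.float64(8.7), np.float64(-83.8), np.float64(-174.5)]
striprail [[596.7, 74.6], [612.6, -68.6]]
   ctr [604.7   3. ] sides [np.float64(144.0), np.float64(144.0)] yaw of edge0 [np.float64(96.4), np.float64(-83.6)]
tray corner from top cam in crop px [[14. 13.]]
tray corner from top cam in crop px [[775.  14.]]
tray corner from top cam in crop px [[731. 396.]]
tray corner from top cam in crop px [[ 57. 395.]]
```

```bash
cat >> vis.py <<'E'
def path(*wps):
    "successive calls: each wp = (x,y,z mm,yaw deg); printed shares per call"
    o=manip.get_obs(); p=np.array(o['position'])*1000; m=R.from_quat(o['ee_rot']).as_matrix(); y=np.degrees(np.arctan2(m[1,0],m[0,0]))
    print('now',p.round(1),round(y,2),'t',round(o['clock'],1))
    for w in wps:
        r=R.from_euler('z',y,degrees=True)*R.from_euler('x',180,degrees=True)
        print('->',w,np.round(r.inv().apply(np.array(w[:3])-p)/80,3),'tz',round(-(w[3]-y)/45,3)); p=np.array(w[:3]);y=w[3]
E
python3 -c "
from vis import *
path((550,-45,162,5.8),(545,-90.6,114,5.8),(545,-90.6,45,5.8),(545,-90.6,75,5.8),(556,-150,85,5.8),(568,-210,85,5.8),(580,-262,85,5.8),(580,-262,46,5.8))"
```

```text
now [555.5   0.6 237.6] 5.64 t 8.2
-> (550, -45, 162, 5.8) [-0.124  0.561  0.945] tz -0.004
-> (545, -90.6, 114, 5.8) [-0.12   0.561  0.6  ] tz -0.0
-> (545, -90.6, 45, 5.8) [ 0.    -0.     0.862] tz -0.0
-> (545, -90.6, 75, 5.8) [ 0.     0.    -0.375] tz -0.0
-> (556, -150, 85, 5.8) [ 0.062  0.753 -0.125] tz -0.0
-> (568, -210, 85, 5.8) [0.073 0.761 0.   ] tz -0.0
-> (580, -262, 85, 5.8) [0.084 0.662 0.   ] tz -0.0
-> (580, -262, 46, 5.8) [ 0.    -0.     0.488] tz -0.0
```

```bash

python3 -m inch '[[[-0.01,0.06,0.1],[0,0,0]],[[-0.02,0.12,0.2],[0,0,0]],[[-0.04,0.18,0.3],[0,0,0]],[[-0.05,0.24,0.4],[0,0,0]],[[-0.06,0.3,0.5],[0,0,0]],[[-0.08,0.36,0.6],[0,0,0]],[[-0.09,0.42,0.7],[0,0,0]],[[-0.1,0.48,0.8],[0,0,0]],[[-0.11,0.54,0.9],[0,0,0]],[[-0.124,0.561,0.945],[0,0,-0.004]]]' 0.85 | head -2
python3 -m inch '[[[-0.02,0.1,0],[0,0,0]],[[-0.04,0.2,0],[0,0,0]],[[-0.06,0.3,0.05],[0,0,0]],[[-0.08,0.4,0.1],[0,0,0]],[[-0.1,0.5,0.2],[0,0,0]],[[-0.12,0.561,0.3],[0,0,0]],[[-0.12,0.561,0.4],[0,0,0]],[[-0.12,0.561,0.5],[0,0,0]],[[-0.12,0.561,0.6],[0,0,0]],[[-0.12,0.561,0.6],[0,0,0]]]'
python3 -c "
from vis import *
shot('wrist','w2.png')"
```

```text
clock: 9.2
position: [0.5495, -0.0454, 0.1611]
clock: 10.2
position: [0.5442, -0.0897, 0.1127]
ee_rot: [0.999, 0.051, -0.001, -0.0]
ft_force: [0.2, -0.1, -0.6]
grip_width: 0.851
grasp_force: 0.0
```

View pics/w2.png

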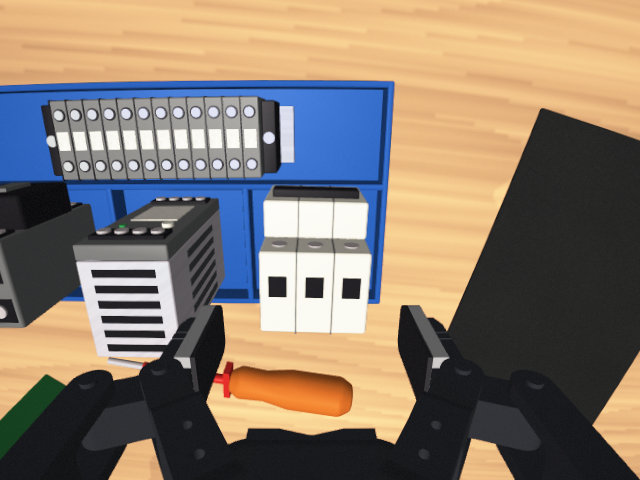

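Breaker top centre is near (315,285), the fingers are centred around 312, and the PSU clears the left finger. Next I descend, grip and lift.

```bash

python3 -m inch '[[[0,0,0.08],[0,0,0]],[[0,0,0.16],[0,0,0]],[[0,0,0.25],[0,0,0]],[[0,0,0.34],[0,0,0]],[[0,0,0.43],[0,0,0]],[[0,0,0.52],[0,0,0]],[[0,0,0.61],[0,0,0]],[[0,0,0.7],[0,0,0]],[[0,0,0.78],[0,0,0]],[[0,0,0.85],[0,0,0]]]'
python3 -m inch '[[[0,0,0],[0,0,0]],[[0,0,0],[0,0,0]],[[0,0,0],[0,0,0]],[[0,0,0],[0,0,0]],[[0,0,0],[0,0,0]],[[0,0,0],[0,0,0]],[[0,0,0],[0,0,0]],[[0,0,0],[0,0,0]],[[0,0,0],[0,0,0]],[[0,0,0],[0,0,0]]]' 0.3 60
python3 -c "
from vis import *
print(manip.get_obs()['ft_force'],manip.get_obs()['torque'])"
```

```text
clock: 11.25
position: [0.5451, -0.0903, 0.0459]
ee_rot: [0.999, 0.051, 0.0, -0.0]
ft_force: [-3.5, -5.3, 26.0]
grip_width: 0.848
grasp_force: 6.7
clock: 12.25
position: [0.545, -0.0905, 0.0462]
ee_rot: [0.999, 0.051, 0.0, 0.0]
ft_force: [0.8, -3.5, 2.0]
grip_width: 0.625
grasp_force: 62.8
[ 0.8357 -3.532   1.9626] [-0.8743 -0.3883  0.0007]
```

The descent ended with an unexpected 26 N, so I look before lifting.

```bash
python3 -c "
from vis import *
a,_=shot('wrist','w3.png'); b,_=shot('scene','s3.png')
cv2.imwrite('pics/m3.png',np.hstack([cv2.resize(a,(480,360)),cv2.resize(b[160:340,240:400],(320,360),interpolation=cv2.INTER_CUBIC)]))"
```

```text
(no output)
```

View pics/m3.png

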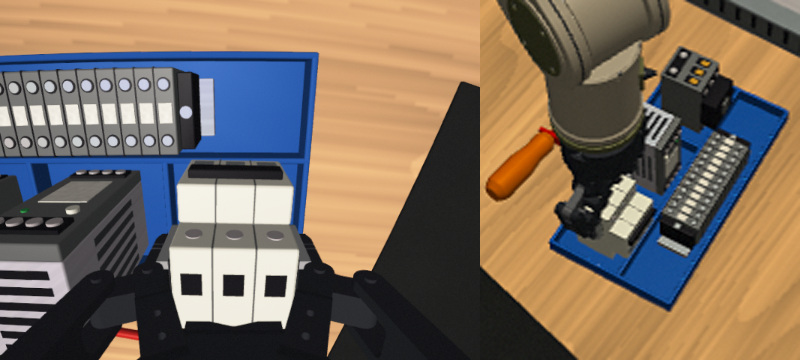

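Breaker is well gripped (pads on both sides near (170,250) and (300,250)). The PSU stands upright but close to the left knuckle. Lift and carry to the mat.

```bash

python3 -m inch '[[[0,0,-0.03],[0,0,0]],[[0,0,-0.06],[0,0,0]],[[0,0,-0.12],[0,0,0]],[[0,0,-0.18],[0,0,0]],[[0,0,-0.25],[0,0,0]],[[0,0,-0.32],[0,0,0]],[[0,0,-0.39],[0,0,0]],[[0,0.05,-0.45],[0,0,0]],[[0,0.1,-0.5],[0,0,0]],[[0,0.15,-0.5],[0,0,0]]]'
python3 -m inch '[[[0,0.1,0],[0,0,0]],[[0,0.2,0],[0,0,0]],[[0,0.3,0],[0,0,0]],[[0.02,0.4,0],[0,0,0]],[[0.03,0.5,0],[0,0,0]],[[0.04,0.6,0],[0,0,0]],[[0.05,0.7,0],[0,0,0]],[[0.06,0.8,0],[0,0,0]],[[0.07,0.9,0],[0,0,0]],[[0.08,1,0],[0,0,0]]]' | head -2
python3 -m inch '[[[0.01,0.1,0],[0,0,0]],[[0.02,0.2,0],[0,0,0]],[[0.03,0.3,0],[0,0,0]],[[0.03,0.4,0],[0,0,0]],[[0.04,0.5,0],[0,0,0]],[[0.05,0.6,0],[0,0,0]],[[0.06,0.7,0],[0,0,0]],[[0.07,0.8,0],[0,0,0]],[[0.08,0.85,0],[0,0,0]],[[0.08,0.88,0],[0,0,0]]]'
python3 -c "
from vis import *
shot('wrist','w4.png')
path((580,-262,47,5.8))"
```

```text
clock: 13.35
position: [0.5465, -0.1028, 0.0867]
ee_rot: [0.999, 0.051, 0.001, 0.0]
ft_force: [0.2, -0.0, -2.2]
grip_width: 0.627
grasp_force: 63.2
clock: 14.35
position: [0.5608, -0.1818, 0.0861]
clock: 15.35
position: [0.5742, -0.251, 0.086]
ee_rot: [0.999, 0.051, -0.0, 0.0]
ft_force: [-0.2, -1.1, -3.5]
grip_width: 0.626
grasp_force: 63.2
now [ 574.1 -251.1   86. ] 5.82 t 15.4
-> (580, -262, 47, 5.8) [0.06  0.142 0.488] tz 0.0
```

View pics/w4.png

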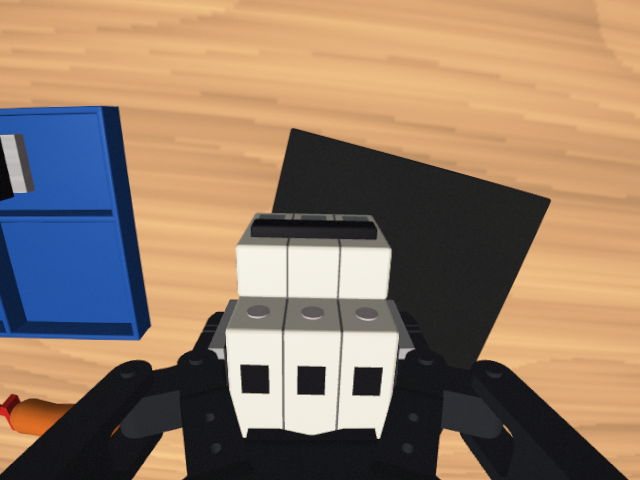

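```bash
python3 -c "
from vis import *
im,c=load('w4.png','wrist'); print(p2w(c,[(291,128),(550,200),(274,205),(478,360)],.003)*1000)
path((582,-275,60,5.8),(582,-275,47.5,5.8))"
```

```text
[[ 646.2016 -231.3047    3.    ]
 [ 620.6444 -398.2404    3.    ]
 [ 599.0291 -224.7485    3.    ]
 [ 498.4276 -381.7138    3.    ]]
now [ 574.1 -251.1   86. ] 5.82 t 15.4
-> (582, -275, 60, 5.8) [0.068 0.307 0.325] tz 0.0
-> (582, -275, 47.5, 5.8) [ 0.    -0.     0.156] tz -0.0
```

```bash

python3 -m inch '[[[0.01,0.08,0],[0,0,0]],[[0.02,0.16,0.05],[0,0,0]],[[0.04,0.24,0.1],[0,0,0]],[[0.06,0.29,0.18],[0,0,0]],[[0.068,0.307,0.26],[0,0,0]],[[0.068,0.307,0.33],[0,0,0]],[[0.068,0.307,0.39],[0,0,0]],[[0.068,0.307,0.44],[0,0,0]],[[0.068,0.307,0.47],[0,0,0]],[[0.068,0.307,0.485],[0,0,0]]]'
python3 -m inch '[[[0,0,0.006],[0,0,0]],[[0,0,0.012],[0,0,0]],[[0,0,0.012],[0,0,0]],[[0,0,0.012],[0,0,0]],[[0,0,0.012],[0,0,0]],[[0,0,0.012],[0,0,0]],[[0,0,0.012],[0,0,0]],[[0,0,0.012],[0,0,0]],[[0,0,0.012],[0,0,0]],[[0,0,0.012],[0,0,0]]]'
```

```text
clock: 16.4
position: [0.582, -0.2742, 0.0471]
ee_rot: [0.999, 0.051, -0.0, -0.0]
ft_force: [-1.0, -0.3, -3.0]
grip_width: 0.626
grasp_force: 63.4
clock: 17.4
position: [0.5821, -0.2744, 0.0463]
ee_rot: [0.999, 0.051, 0.0, -0.0]
ft_force: [-0.4, -0.4, -3.3]
grip_width: 0.627
grasp_force: 63.4
```

```bash

python3 -m inch '[[[0,0,0.005],[0,0,0]],[[0,0,0.01],[0,0,0]],[[0,0,0.015],[0,0,0]],[[0,0,0.02],[0,0,0]],[[0,0,0.02],[0,0,0]],[[0,0,0.02],[0,0,0]],[[0,0,0.02],[0,0,0]],[[0,0,0.02],[0,0,0]],[[0,0,0.02],[0,0,0]],[[0,0,0.02],[0,0,0]]]'
```

```text
clock: 18.4
position: [0.5822, -0.2745, 0.0462]
ee_rot: [0.999, 0.051, 0.0, -0.0]
ft_force: [-5.6, 3.0, 12.5]
grip_width: 0.626
grasp_force: 64.4
```

```bash

python3 -m inch '[[[0,0,0],[0,0,0]],[[0,0,0],[0,0,0]],[[0,0,0],[0,0,0]],[[0,0,0],[0,0,0]],[[0,0,-0.08],[0,0,0]],[[0,0,-0.2],[0,0,0]],[[0,0,-0.4],[0,0,0]],[[0,0,-0.6],[0,0,0]],[[0,0,-0.8],[0,0,0]],[[0,0,-1],[0,0,0]]]' 0.78
python3 -c "
from vis import *
shot('wrist','w5.png')
path((570,-197,126,5.8),(557,-127,125,5.8),(544,-57,125,5.8),(532.5,-4.3,110,5.8),(532.5,-4.3,50,5.8))"
```

```text
clock: 19.4
position: [0.5823, -0.2745, 0.1267]
ee_rot: [0.999, 0.051, 0.001, 0.0]
ft_force: [0.2, 0.9, 0.5]
grip_width: 0.774
grasp_force: 0.0
now [ 583.4 -275.2  129.5] 5.84 t 19.4
-> (570, -197, 126, 5.8) [-0.067 -0.989  0.043] tz 0.001
-> (557, -127, 125, 5.8) [-0.073 -0.887  0.012] tz -0.0
-> (544, -57, 125, 5.8) [-0.073 -0.887 -0.   ] tz -0.0
-> (532.5, -4.3, 110, 5.8) [-0.076 -0.67   0.187] tz -0.0
-> (532.5, -4.3, 50, 5.8) [ 0.   -0.    0.75] tz -0.0
```

```bash

python3 -m inch '[[[0,-0.1,0],[0,0,0]],[[-0.01,-0.2,0],[0,0,0]],[[-0.02,-0.3,0],[0,0,0]],[[-0.03,-0.4,0],[0,0,0]],[[-0.04,-0.5,0],[0,0,0]],[[-0.05,-0.6,0],[0,0,0]],[[-0.05,-0.7,0],[0,0,0]],[[-0.06,-0.8,0],[0,0,0]],[[-0.06,-0.9,0],[0,0,0]],[[-0.067,-0.989,0.03],[0,0,0]]]' 0.7 | head -2
python3 -m inch '[[[0,-0.1,0],[0,0,0]],[[-0.01,-0.2,0],[0,0,0]],[[-0.02,-0.3,0],[0,0,0]],[[-0.03,-0.4,0],[0,0,0]],[[-0.04,-0.5,0],[0,0,0]],[[-0.05,-0.6,0],[0,0,0]],[[-0.06,-0.7,0],[0,0,0]],[[-0.07,-0.8,0],[0,0,0]],[[-0.07,-0.85,0],[0,0,0]],[[-0.073,-0.887,0.012],[0,0,0]]]' | head -2
python3 -m inch '[[[0,-0.1,0],[0,0,0]],[[-0.01,-0.2,0],[0,0,0]],[[-0.02,-0.3,0],[0,0,0]],[[-0.03,-0.4,0],[0,0,0]],[[-0.04,-0.5,0],[0,0,0]],[[-0.05,-0.6,0],[0,0,0]],[[-0.06,-0.7,0],[0,0,0]],[[-0.07,-0.8,0],[0,0,0]],[[-0.07,-0.85,0],[0,0,0]],[[-0.073,-0.887,0],[0,0,0]]]' | head -2
python3 -m inch '[[[-0.01,-0.1,0],[0,0,0]],[[-0.02,-0.2,0],[0,0,0]],[[-0.03,-0.3,0],[0,0,0]],[[-0.04,-0.4,0],[0,0,0]],[[-0.05,-0.5,0],[0,0,0]],[[-0.06,-0.6,0],[0,0,0]],[[-0.07,-0.65,0],[0,0,0]],[[-0.076,-0.67,0.02],[0,0,0]],[[-0.076,-0.67,0.05],[0,0,0]],[[-0.076,-0.67,0.08],[0,0,0]]]'
python3 -c "
from vis import *
shot('wrist','w6.png')
path((532.5,-4.3,50,5.8))"
```

```text
clock: 20.45
position: [0.5688, -0.1955, 0.1225]
clock: 21.45
position: [0.5557, -0.1258, 0.1215]
clock: 22.45
position: [0.5426, -0.0558, 0.1214]
clock: 23.45
position: [0.5311, -0.0039, 0.1147]
ee_rot: [0.999, 0.051, 0.0, 0.0]
ft_force: [0.3, 0.1, 0.2]
grip_width: 0.7
grasp_force: 0.0
now [530.8  -3.9 114.3] 5.81 t 23.5
-> (532.5, -4.3, 50, 5.8) [0.02  0.007 0.804] tz 0.0
```

View pics/w6.png

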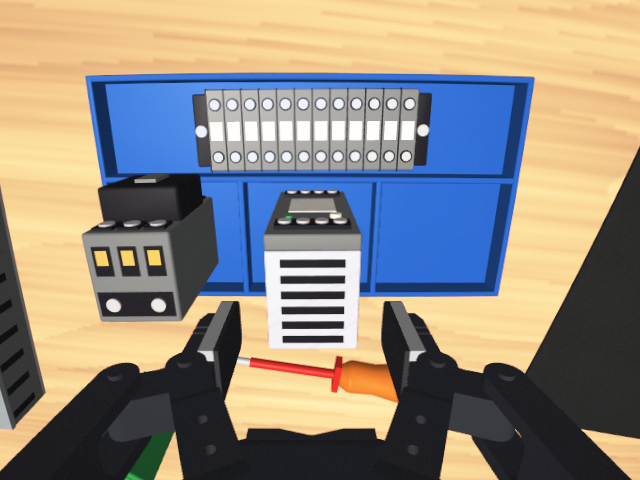

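PSU is centred between the fingers (312). Descend and grip.

```bash

python3 -m inch '[[[0.01,0,0.08],[0,0,0]],[[0.02,0.007,0.16],[0,0,0]],[[0.02,0.007,0.25],[0,0,0]],[[0.02,0.007,0.34],[0,0,0]],[[0.02,0.007,0.43],[0,0,0]],[[0.02,0.007,0.52],[0,0,0]],[[0.02,0.007,0.61],[0,0,0]],[[0.02,0.007,0.7],[0,0,0]],[[0.02,0.007,0.76],[0,0,0]],[[0.02,0.007,0.8],[0,0,0]]]'
python3 -m inch '[[[0,0,0],[0,0,0]],[[0,0,0],[0,0,0]],[[0,0,0],[0,0,0]],[[0,0,0],[0,0,0]],[[0,0,0],[0,0,0]],[[0,0,0],[0,0,0]],[[0,0,0],[0,0,0]],[[0,0,0],[0,0,0]],[[0,0,0],[0,0,0]],[[0,0,0],[0,0,0]]]' 0.2 60
python3 -m inch '[[[0,0,-0.03],[0,0,0]],[[0,0,-0.06],[0,0,0]],[[0,0,-0.12],[0,0,0]],[[0,0,-0.18],[0,0,0]],[[0,0,-0.25],[0,0,0]],[[0,0.05,-0.32],[0,0,0]],[[0,0.1,-0.39],[0,0,0]],[[0,0.2,-0.45],[0,0,0]],[[0,0.3,-0.5],[0,0,0]],[[0,0.4,-0.5],[0,0,0]]]'
python3 -c "
from vis import *
path((520,-110,91,5.8),(513,-185,91,5.8),(505,-258,91,5.8),(505,-258,50,5.8))"
```

```text
clock: 24.5
position: [0.5326, -0.0039, 0.0505]
ee_rot: [0.999, 0.051, -0.0, -0.0]
ft_force: [-0.3, -0.0, 1.9]
grip_width: 0.699
grasp_force: 0.0
clock: 25.5
position: [0.5327, -0.0039, 0.051]
ee_rot: [0.999, 0.051, 0.0, -0.0]
ft_force: [-0.2, -0.1, -3.1]
grip_width: 0.506
grasp_force: 61.3
clock: 26.5
position: [0.5364, -0.0368, 0.0916]
ee_rot: [0.999, 0.051, 0.0, -0.0]
ft_force: [-1.2, 0.1, -4.0]
grip_width: 0.507
grasp_force: 61.4
now [536.4 -36.8  91.6] 5.81 t 26.5
-> (520, -110, 91, 5.8) [-0.296  0.89   0.007] tz 0.0
-> (513, -185, 91, 5.8) [-0.182  0.924  0.   ] tz -0.0
-> (505, -258, 91, 5.8) [-0.192  0.898  0.   ] tz -0.0
-> (505, -258, 50, 5.8) [ 0.    -0.     0.512] tz -0.0
```

```bash

python3 -m inch '[[[-0.03,0.09,0],[0,0,0]],[[-0.06,0.18,0],[0,0,0]],[[-0.09,0.27,0],[0,0,0]],[[-0.12,0.36,0],[0,0,0]],[[-0.15,0.45,0],[0,0,0]],[[-0.18,0.54,0],[0,0,0]],[[-0.21,0.63,0],[0,0,0]],[[-0.24,0.72,0],[0,0,0]],[[-0.27,0.81,0],[0,0,0]],[[-0.296,0.89,0],[0,0,0]]]' | head -2
python3 -m inch '[[[-0.02,0.09,0],[0,0,0]],[[-0.04,0.18,0],[0,0,0]],[[-0.06,0.27,0],[0,0,0]],[[-0.08,0.36,0],[0,0,0]],[[-0.1,0.45,0],[0,0,0]],[[-0.12,0.54,0],[0,0,0]],[[-0.14,0.63,0],[0,0,0]],[[-0.16,0.72,0],[0,0,0]],[[-0.17,0.83,0],[0,0,0]],[[-0.182,0.924,0],[0,0,0]]]' | head -2
python3 -m inch '[[[-0.02,0.1,0],[0,0,0]],[[-0.04,0.2,0],[0,0,0]],[[-0.07,0.3,0],[0,0,0]],[[-0.1,0.4,0],[0,0,0]],[[-0.13,0.5,0],[0,0,0]],[[-0.15,0.6,0.05],[0,0,0]],[[-0.17,0.7,0.1],[0,0,0]],[[-0.18,0.8,0.15],[0,0,0]],[[-0.19,0.87,0.2],[0,0,0]],[[-0.192,0.9,0.25],[0,0,0]]]' | head -2
python3 -m inch '[[[0,0,0.05],[0,0,0]],[[0,0,0.1],[0,0,0]],[[0,0,0.15],[0,0,0]],[[0,0,0.19],[0,0,0]],[[0,0,0.22],[0,0,0]],[[0,0,0.24],[0,0,0]],[[0,0,0.26],[0,0,0]],[[0,0,0.27],[0,0,0]],[[0,0,0.275],[0,0,0]],[[0,0,0.28],[0,0,0]]]'
```

```text
clock: 27.5
position: [0.5195, -0.1097, 0.091]
clock: 28.5
position: [0.5127, -0.1849, 0.091]
clock: 29.5
position: [0.5046, -0.258, 0.0705]
clock: 30.5
position: [0.505, -0.2572, 0.0508]
ee_rot: [0.999, 0.051, 0.0, -0.001]
ft_force: [-11.9, 6.5, 28.9]
grip_width: 0.508
grasp_force: 64.7
```

```bash

python3 -m inch '[[[0,0,-0.01],[0,0,0]],[[0,0,-0.01],[0,0,0]],[[0,0,-0.01],[0,0,0]],[[0,0,-0.01],[0,0,0]],[[0,0,-0.08],[0,0,0]],[[0,0,-0.2],[0,0,0]],[[0,0,-0.4],[0,0,0]],[[0,0,-0.6],[0,0,0]],[[0,0,-0.8],[0,0,0]],[[0,0,-1],[0,0,0]]]' 0.7
python3 -c "
from vis import *
path((509,-182,125,5.8),(513.5,-107,120,5.8),(518,-32,110,5.8),(523,40,108,5.8),(528,86.9,108,5.8),(528,86.9,46,5.8))"
```

```text
clock: 31.5
position: [0.505, -0.2575, 0.1307]
ee_rot: [0.999, 0.051, 0.001, 0.0]
ft_force: [-0.5, 1.3, 0.4]
grip_width: 0.698
grasp_force: 0.0
now [ 505.  -257.5  130.7] 5.83 t 31.5
-> (509, -182, 125, 5.8) [ 0.145 -0.934  0.071] tz 0.001
-> (513.5, -107, 120, 5.8) [ 0.151 -0.927  0.062] tz -0.0
-> (518, -32, 110, 5.8) [ 0.151 -0.927  0.125] tz -0.0
-> (523, 40, 108, 5.8) [ 0.153 -0.889  0.025] tz -0.0
-> (528, 86.9, 108, 5.8) [ 0.121 -0.577 -0.   ] tz -0.0
-> (528, 86.9, 46, 5.8) [ 0.    -0.     0.775] tz -0.0
```

```bash

python3 -m inch '[[[0.01,-0.09,0],[0,0,0]],[[0.03,-0.18,0],[0,0,0]],[[0.04,-0.27,0],[0,0,0]],[[0.06,-0.36,0],[0,0,0]],[[0.07,-0.45,0],[0,0,0]],[[0.09,-0.54,0],[0,0,0]],[[0.1,-0.63,0],[0,0,0]],[[0.12,-0.72,0.02],[0,0,0]],[[0.13,-0.83,0.05],[0,0,0]],[[0.145,-0.934,0.07],[0,0,0]]]' | head -2
python3 -m inch '[[[0.01,-0.09,0],[0,0,0]],[[0.03,-0.18,0],[0,0,0]],[[0.04,-0.27,0],[0,0,0]],[[0.06,-0.36,0],[0,0,0]],[[0.07,-0.45,0],[0,0,0]],[[0.09,-0.54,0],[0,0,0]],[[0.1,-0.63,0],[0,0,0]],[[0.12,-0.72,0.02],[0,0,0]],[[0.13,-0.83,0.04],[0,0,0]],[[0.151,-0.927,0.06],[0,0,0]]]' | head -2
python3 -m inch '[[[0.01,-0.09,0],[0,0,0]],[[0.03,-0.18,0],[0,0,0]],[[0.04,-0.27,0],[0,0,0]],[[0.06,-0.36,0],[0,0,0]],[[0.07,-0.45,0],[0,0,0]],[[0.09,-0.54,0.02],[0,0,0]],[[0.1,-0.63,0.05],[0,0,0]],[[0.12,-0.72,0.08],[0,0,0]],[[0.13,-0.83,0.1],[0,0,0]],[[0.151,-0.927,0.125],[0,0,0]]]' | head -2
python3 -m inch '[[[0.01,-0.09,0],[0,0,0]],[[0.03,-0.18,0],[0,0,0]],[[0.04,-0.27,0],[0,0,0]],[[0.06,-0.36,0],[0,0,0]],[[0.07,-0.45,0],[0,0,0]],[[0.09,-0.54,0],[0,0,0]],[[0.1,-0.63,0],[0,0,0]],[[0.12,-0.72,0],[0,0,0]],[[0.14,-0.81,0],[0,0,0]],[[0.153,-0.889,0.02],[0,0,0]]]' | head -2
python3 -m inch '[[[0.01,-0.09,0],[0,0,0]],[[0.03,-0.18,0],[0,0,0]],[[0.05,-0.27,0],[0,0,0]],[[0.07,-0.36,0],[0,0,0]],[[0.09,-0.45,0],[0,0,0]],[[0.11,-0.53,0],[0,0,0]],[[0.121,-0.577,0],[0,0,0]],[[0.121,-0.577,0],[0,0,0]],[[0.121,-0.577,0],[0,0,0]],[[0.121,-0.577,0],[0,0,0]]]'
python3 -c "
from vis import *
shot('wrist','w7.png')
path((528,86.9,46,5.8))"
```

```text
clock: 32.5
position: [0.5086, -0.1809, 0.1226]
clock: 33.5
position: [0.5131, -0.1059, 0.118]
clock: 34.5
position: [0.5176, -0.0309, 0.1079]
clock: 35.5
position: [0.5228, 0.0411, 0.1067]
clock: 36.5
position: [0.5275, 0.0868, 0.1066]
ee_rot: [0.999, 0.051, -0.0, 0.0]
ft_force: [0.3, 0.5, 1.1]
grip_width: 0.699
grasp_force: 0.0
now [527.5  86.8 106.6] 5.81 t 36.5
-> (528, 86.9, 46, 5.8) [ 0.006 -0.     0.757] tz 0.0
```

View pics/w7.png

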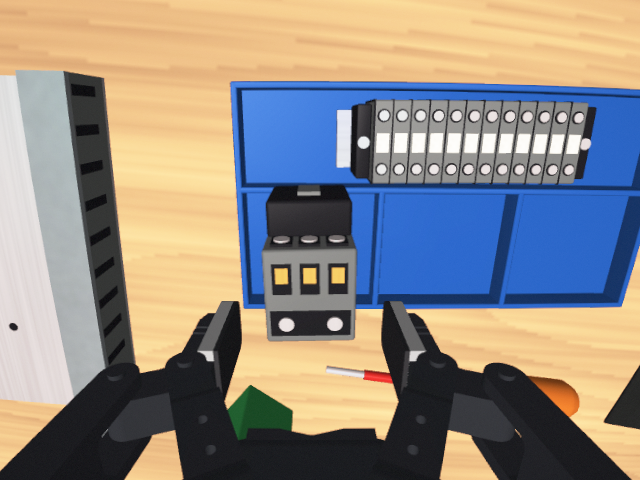

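Contactor centred at about 310 against fingers at 312. Descend, grip, lift.

```bash

python3 -m inch '[[[0,-0.01,0.08],[0,0,0]],[[0.006,-0.01,0.16],[0,0,0]],[[0.006,-0.01,0.25],[0,0,0]],[[0.006,-0.01,0.34],[0,0,0]],[[0.006,-0.01,0.43],[0,0,0]],[[0.006,-0.01,0.52],[0,0,0]],[[0.006,-0.01,0.61],[0,0,0]],[[0.006,-0.01,0.67],[0,0,0]],[[0.006,-0.01,0.72],[0,0,0]],[[0.006,-0.01,0.75],[0,0,0]]]'
python3 -m inch '[[[0,0,0],[0,0,0]],[[0,0,0],[0,0,0]],[[0,0,0],[0,0,0]],[[0,0,0],[0,0,0]],[[0,0,0],[0,0,0]],[[0,0,0],[0,0,0]],[[0,0,0],[0,0,0]],[[0,0,0],[0,0,0]],[[0,0,0],[0,0,0]],[[0,0,0],[0,0,0]]]' 0.2 60
python3 -m inch '[[[0,0,-0.03],[0,0,0]],[[0,0,-0.06],[0,0,0]],[[0,0,-0.12],[0,0,0]],[[0,0,-0.18],[0,0,0]],[[0,0,-0.25],[0,0,0]],[[0,0.05,-0.32],[0,0,0]],[[0,0.1,-0.39],[0,0,0]],[[0,0.2,-0.45],[0,0,0]],[[0,0.3,-0.5],[0,0,0]],[[0,0.4,-0.5],[0,0,0]]]'
python3 -c "
from vis import *
path((506,-18,87,5.8),(482,-92,87,5.8),(455,-166,87,5.8),(428,-242,70,5.8),(428,-242,46.5,5.8))"
```

```text
clock: 37.55
position: [0.5279, 0.088, 0.0462]
ee_rot: [0.999, 0.051, -0.0, -0.0]
ft_force: [0.2, 0.4, -0.3]
grip_width: 0.702
grasp_force: 0.0
clock: 38.55
position: [0.5279, 0.0881, 0.0466]
ee_rot: [0.999, 0.051, 0.0, -0.0]
ft_force: [-0.6, -1.0, -1.0]
grip_width: 0.52
grasp_force: 61.3
clock: 39.55
position: [0.5316, 0.0552, 0.0872]
ee_rot: [0.999, 0.051, 0.0, -0.0]
ft_force: [-0.6, -0.4, -3.5]
grip_width: 0.517
grasp_force: 61.3
now [531.6  55.2  87.2] 5.81 t 39.5
-> (506, -18, 87, 5.8) [-0.411  0.878  0.003] tz 0.0
-> (482, -92, 87, 5.8) [-0.392  0.89   0.   ] tz -0.0
-> (455, -166, 87, 5.8) [-0.429  0.886  0.   ] tz -0.0
-> (428, -242, 70, 5.8) [-0.432  0.911  0.213] tz -0.0
-> (428, -242, 46.5, 5.8) [ 0.    -0.     0.294] tz -0.0
```

```bash

python3 -m inch '[[[-0.03,0.09,-0.03],[0,0,0]],[[-0.06,0.18,-0.06],[0,0,0]],[[-0.1,0.27,-0.1],[0,0,0]],[[-0.15,0.36,-0.14],[0,0,0]],[[-0.2,0.45,-0.17],[0,0,0]],[[-0.25,0.54,-0.2],[0,0,0]],[[-0.3,0.63,-0.2],[0,0,0]],[[-0.34,0.72,-0.2],[0,0,0]],[[-0.38,0.8,-0.2],[0,0,0]],[[-0.411,0.878,-0.2],[0,0,0]]]' | head -2
python3 -m inch '[[[-0.03,0.09,0],[0,0,0]],[[-0.07,0.18,0],[0,0,0]],[[-0.11,0.27,0],[0,0,0]],[[-0.15,0.36,0],[0,0,0]],[[-0.2,0.45,0],[0,0,0]],[[-0.24,0.54,0],[0,0,0]],[[-0.28,0.63,0],[0,0,0]],[[-0.32,0.72,0],[0,0,0]],[[-0.36,0.8,0],[0,0,0]],[[-0.392,0.89,0],[0,0,0]]]' | head -2
python3 -m inch '[[[-0.04,0.09,0],[0,0,0]],[[-0.08,0.18,0],[0,0,0]],[[-0.12,0.27,0],[0,0,0]],[[-0.16,0.36,0],[0,0,0]],[[-0.2,0.45,0],[0,0,0]],[[-0.25,0.54,0],[0,0,0]],[[-0.3,0.63,0],[0,0,0]],[[-0.35,0.72,0],[0,0,0]],[[-0.39,0.8,0],[0,0,0]],[[-0.429,0.886,0],[0,0,0]]]' | head -2
python3 -m inch '[[[-0.05,0.09,0],[0,0,0]],[[-0.1,0.18,0],[0,0,0]],[[-0.16,0.27,0],[0,0,0]],[[-0.22,0.36,0],[0,0,0]],[[-0.28,0.45,0.05],[0,0,0]],[[-0.34,0.54,0.1],[0,0,0]],[[-0.4,0.64,0.16],[0,0,0]],[[-0.46,0.74,0.23],[0,0,0]],[[-0.51,0.84,0.3],[0,0,0]],[[-0.53,0.91,0.36],[0,0,0]]]'
python3 -c "
from vis import *
path((420,-242,47,5.8))"
```

```text
clock: 40.55
position: [0.5053, -0.0176, 0.1025]
clock: 41.55
position: [0.4814, -0.0915, 0.1025]
clock: 42.55
position: [0.4545, -0.1655, 0.1026]
clock: 43.55
position: [0.4194, -0.2426, 0.0731]
ee_rot: [0.999, 0.051, -0.0, -0.0]
ft_force: [0.5, 0.4, -2.6]
grip_width: 0.523
grasp_force: 61.3
now [ 419.4 -242.6   73.1] 5.8 t 43.5
-> (420, -242, 47, 5.8) [ 0.009 -0.007  0.326] tz 0.0
```

```bash

python3 -m inch '[[[0,0,0.05],[0,0,0]],[[0,0,0.1],[0,0,0]],[[0,0,0.15],[0,0,0]],[[0,0,0.2],[0,0,0]],[[0,0,0.25],[0,0,0]],[[0,0,0.28],[0,0,0]],[[0,0,0.3],[0,0,0]],[[0,0,0.32],[0,0,0]],[[0,0,0.33],[0,0,0]],[[0,0,0.335],[0,0,0]]]'
```

```text
clock: 44.55
position: [0.42, -0.2417, 0.0469]
ee_rot: [0.999, 0.051, 0.0, -0.0]
ft_force: [0.4, -0.0, -4.1]
grip_width: 0.52
grasp_force: 61.4
```

```bash

python3 -m inch '[[[0,0,0.003],[0,0,0]],[[0,0,0.006],[0,0,0]],[[0,0,0.01],[0,0,0]],[[0,0,0.013],[0,0,0]],[[0,0,0.015],[0,0,0]],[[0,0,0.015],[0,0,0]],[[0,0,0.015],[0,0,0]],[[0,0,0.015],[0,0,0]],[[0,0,0.015],[0,0,0]],[[0,0,0.015],[0,0,0]]]'
python3 -m inch '[[[0,0,0],[0,0,0]],[[0,0,0],[0,0,0]],[[0,0,0],[0,0,0]],[[0,0,0],[0,0,0]],[[0,0,-0.08],[0,0,0]],[[0,0,-0.2],[0,0,0]],[[0,0,-0.4],[0,0,0]],[[0,0,-0.6],[0,0,0]],[[0,0,-0.8],[0,0,0]],[[0,0,-1],[0,0,0]]]' 0.7
python3 -c "
from vis import *
path((465,-190,130,23.8),(510,-140,130,41.8),(555,-90,130,59.8),(590,-40,125,77.8),(604.2,3.3,110,96.2),(604.2,3.3,24,96.2))"
```

```text
clock: 45.55
position: [0.4202, -0.2418, 0.0465]
ee_rot: [0.999, 0.051, 0.0, -0.0]
ft_force: [-3.7, 1.9, 9.9]
grip_width: 0.523
grasp_force: 63.1
clock: 46.55
position: [0.4201, -0.2419, 0.1273]
ee_rot: [0.999, 0.051, 0.0, 0.0]
ft_force: [0.5, 0.8, 0.2]
grip_width: 0.696
grasp_force: 0.0
now [ 420.1 -241.9  127.3] 5.82 t 46.5
-> (465, -190, 130, 23.8) [ 0.625 -0.589 -0.034] tz -0.399
-> (510, -140, 130, 41.8) [ 0.767 -0.345 -0.   ] tz -0.4
-> (555, -90, 130, 59.8) [ 0.836 -0.091 -0.   ] tz -0.4
-> (590, -40, 125, 77.8) [0.76  0.064 0.063] tz -0.4
-> (604.2, 3.3, 110, 96.2) [0.567 0.059 0.188] tz -0.409
-> (604.2, 3.3, 24, 96.2) [ 0.    -0.     1.075] tz -0.0
```

```bash

python3 -m inch '[[[0.06,-0.06,0],[0,0,-0.04]],[[0.12,-0.12,0],[0,0,-0.08]],[[0.18,-0.18,0],[0,0,-0.12]],[[0.24,-0.24,0],[0,0,-0.16]],[[0.3,-0.3,0],[0,0,-0.2]],[[0.36,-0.36,0],[0,0,-0.24]],[[0.43,-0.42,0],[0,0,-0.28]],[[0.5,-0.48,0],[0,0,-0.32]],[[0.57,-0.54,0],[0,0,-0.36]],[[0.625,-0.589,-0.03],[0,0,-0.4]]]' 0.75 | head -2
python3 -m inch '[[[0.08,-0.03,0],[0,0,-0.04]],[[0.16,-0.06,0],[0,0,-0.08]],[[0.24,-0.1,0],[0,0,-0.12]],[[0.32,-0.13,0],[0,0,-0.16]],[[0.4,-0.17,0],[0,0,-0.2]],[[0.48,-0.2,0],[0,0,-0.24]],[[0.56,-0.24,0],[0,0,-0.28]],[[0.64,-0.28,0],[0,0,-0.32]],[[0.71,-0.32,0],[0,0,-0.36]],[[0.767,-0.345,0],[0,0,-0.4]]]' | head -2
python3 -m inch '[[[0.08,-0.01,0],[0,0,-0.04]],[[0.16,-0.02,0],[0,0,-0.08]],[[0.24,-0.03,0],[0,0,-0.12]],[[0.32,-0.04,0],[0,0,-0.16]],[[0.4,-0.05,0],[0,0,-0.2]],[[0.49,-0.06,0],[0,0,-0.24]],[[0.58,-0.07,0],[0,0,-0.28]],[[0.67,-0.08,0],[0,0,-0.32]],[[0.76,-0.09,0],[0,0,-0.36]],[[0.836,-0.091,0],[0,0,-0.4]]]' | head -2
python3 -m inch '[[[0.08,0.01,0],[0,0,-0.04]],[[0.16,0.02,0],[0,0,-0.08]],[[0.24,0.03,0],[0,0,-0.12]],[[0.32,0.03,0],[0,0,-0.16]],[[0.4,0.04,0],[0,0,-0.2]],[[0.48,0.04,0],[0,0,-0.24]],[[0.56,0.05,0],[0,0,-0.28]],[[0.64,0.06,0],[0,0,-0.32]],[[0.71,0.06,0.03],[0,0,-0.36]],[[0.76,0.064,0.06],[0,0,-0.4]]]' | head -2
python3 -m inch '[[[0.06,0.01,0.02],[0,0,-0.05]],[[0.12,0.02,0.04],[0,0,-0.1]],[[0.18,0.02,0.06],[0,0,-0.15]],[[0.24,0.03,0.08],[0,0,-0.2]],[[0.3,0.03,0.1],[0,0,-0.25]],[[0.36,0.04,0.12],[0,0,-0.3]],[[0.43,0.05,0.14],[0,0,-0.35]],[[0.5,0.055,0.16],[0,0,-0.39]],[[0.55,0.059,0.18],[0,0,-0.41]],[[0.567,0.059,0.188],[0,0,-0.41]]]'
python3 -c "
from vis import *
shot('wrist','w8.png')
path((604.2,3.3,24,96.2))"
```

```text
clock: 47.55
position: [0.4652, -0.1892, 0.128]
clock: 48.55
position: [0.5102, -0.1391, 0.1281]
clock: 49.55
position: [0.5553, -0.0891, 0.1281]
clock: 50.55
position: [0.5901, -0.0391, 0.1232]
clock: 51.55
position: [0.604, 0.0044, 0.1081]
ee_rot: [0.667, 0.745, -0.0, -0.0]
ft_force: [0.6, 0.1, 0.8]
grip_width: 0.75
grasp_force: 0.0
now [604.    4.2 108.1] 96.31 t 51.6
-> (604.2, 3.3, 24, 96.2) [-0.012  0.002  1.051] tz 0.002
```

View pics/w8.png

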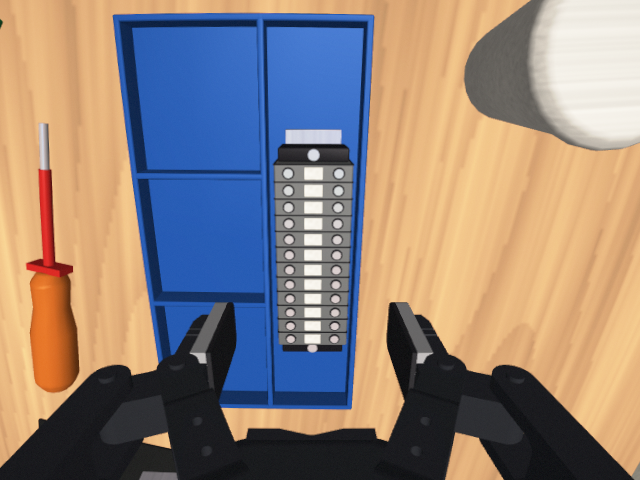

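```bash

python3 -m inch '[[[0,0,0.1],[0,0,0]],[[0,0,0.2],[0,0,0]],[[0,0,0.3],[0,0,0]],[[0,0,0.4],[0,0,0]],[[0,0,0.5],[0,0,0]],[[0,0,0.6],[0,0,0]],[[0,0,0.7],[0,0,0]],[[0,0,0.8],[0,0,0]],[[0,0,0.9],[0,0,0]],[[0,0,0.98],[0,0,0]]]'
python3 -m inch '[[[0,0,0.02],[0,0,0]],[[0,0,0.04],[0,0,0]],[[0,0,0.06],[0,0,0]],[[0,0,0.06],[0,0,0]],[[0,0,0.06],[0,0,0]],[[0,0,0.06],[0,0,0]],[[0,0,0.06],[0,0,0]],[[0,0,0.06],[0,0,0]],[[0,0,0.06],[0,0,0]],[[0,0,0.06],[0,0,0]]]' 0.2 50
python3 - <<'E'
from vis import *
im,c=load('w8.png','wrist')
w=p2w(c,[(274,163),(353,163),(348,346),(279,346)],.045)*1000; print(w,w.mean(0))
w=p2w(c,[(113,15),(373,15)],.019)*1000;print(w,w.mean(0))
im,c=load('w7.png','wrist')
w=p2w(c,[(233,83)],.019)*1000;print(w)
E
```

```text
clock: 52.6
position: [0.6039, 0.0037, 0.0292]
ee_rot: [0.667, 0.745, -0.0, -0.0]
ft_force: [0.5, 0.0, -0.5]
grip_width: 0.747
grasp_force: 0.0
clock: 53.6
position: [0.6044, 0.0037, 0.0274]
ee_rot: [0.667, 0.745, 0.001, 0.0]
ft_force: [-9.8, 0.2, 20.4]
grip_width: 0.5
grasp_force: 52.5
[[575.9824  59.277   45.    ]
 [619.1052  64.1396  45.    ]
 [633.2619 -52.4833  45.    ]
 [588.5929 -57.5307  45.    ]] [604.2356   3.3506  45.    ]
[[475.772  129.4288  19.    ]
 [621.6979 144.0818  19.    ]] [548.7349 136.7553  19.    ]
[[623.132  143.4984  19.    ]]
```

```bash

python3 -m inch '[[[0,0,-0.04],[0,0,0]],[[0,0,-0.07],[0,0,0]],[[0,0,-0.12],[0,0,0]],[[0,0,-0.2],[0,0,0]],[[0,0,-0.3],[0,0,0]],[[0,0,-0.4],[0,0,0]],[[0,0,-0.52],[0,0,0]],[[0,0,-0.65],[0,0,0]],[[0,0,-0.8],[0,0,0]],[[0,0,-1],[0,0,0]]]'
python3 -c "
from vis import *
path((575,70,106,118),(548,140,106,140),(520,205,106,162),(495,262,106,182.5))"
```

```text
clock: 54.6
position: [0.6037, 0.0036, 0.1059]
ee_rot: [0.667, 0.745, -0.0, -0.0]
ft_force: [0.3, 0.4, -3.1]
grip_width: 0.503
grasp_force: 51.4
now [603.7   3.6 105.9] 96.29 t 54.6
-> (575, 70, 106, 118) [ 0.864 -0.266 -0.001] tz -0.482
-> (548, 140, 106, 140) [0.931 0.113 0.   ] tz -0.489
-> (520, 205, 106, 162) [0.79  0.397 0.   ] tz -0.489
-> (495, 262, 106, 182.5) [0.517 0.581 0.   ] tz -0.456
```

Strip is held (3 N load). Carry it toward the plate.

```bash

python3 -m inch '[[[0.08,-0.02,0],[0,0,-0.04]],[[0.17,-0.05,0],[0,0,-0.09]],[[0.25,-0.08,0],[0,0,-0.14]],[[0.34,-0.1,0],[0,0,-0.19]],[[0.42,-0.13,0],[0,0,-0.24]],[[0.51,-0.16,0],[0,0,-0.29]],[[0.6,-0.18,0],[0,0,-0.34]],[[0.69,-0.21,0],[0,0,-0.39]],[[0.78,-0.24,0],[0,0,-0.44]],[[0.864,-0.266,0],[0,0,-0.482]]]' | head -2
python3 -m inch '[[[0.09,0.01,0],[0,0,-0.05]],[[0.18,0.02,0],[0,0,-0.1]],[[0.27,0.03,0],[0,0,-0.15]],[[0.36,0.04,0],[0,0,-0.2]],[[0.45,0.06,0],[0,0,-0.25]],[[0.55,0.07,0],[0,0,-0.3]],[[0.65,0.08,0],[0,0,-0.35]],[[0.75,0.09,0],[0,0,-0.4]],[[0.84,0.1,0],[0,0,-0.45]],[[0.931,0.113,0],[0,0,-0.489]]]' | head -2
python3 -m inch '[[[0.08,0.04,0],[0,0,-0.05]],[[0.16,0.08,0],[0,0,-0.1]],[[0.24,0.12,0],[0,0,-0.15]],[[0.32,0.16,0],[0,0,-0.2]],[[0.4,0.2,0],[0,0,-0.25]],[[0.48,0.24,0],[0,0,-0.3]],[[0.56,0.28,0],[0,0,-0.35]],[[0.64,0.32,0],[0,0,-0.4]],[[0.72,0.36,0],[0,0,-0.45]],[[0.79,0.397,0],[0,0,-0.489]]]' | head -2
python3 -m inch '[[[0.05,0.06,0],[0,0,-0.05]],[[0.1,0.12,0],[0,0,-0.1]],[[0.15,0.18,0],[0,0,-0.15]],[[0.2,0.24,0],[0,0,-0.2]],[[0.26,0.3,0],[0,0,-0.25]],[[0.32,0.36,0],[0,0,-0.3]],[[0.38,0.42,0],[0,0,-0.35]],[[0.44,0.48,0],[0,0,-0.4]],[[0.49,0.54,0],[0,0,-0.44]],[[0.517,0.581,0],[0,0,-0.456]]]'
python3 -c "
from vis import *
shot('wrist','w9.png');path((484,316.7,106,182.5))"
```

```text
clock: 55.6
position: [0.5749, 0.0706, 0.1051]
clock: 56.6
position: [0.5481, 0.1406, 0.1052]
clock: 57.6
position: [0.52, 0.2056, 0.1052]
clock: 58.6
position: [0.495, 0.2627, 0.1052]
ee_rot: [-0.023, 1.0, 0.0, -0.0]
ft_force: [1.0, -0.4, -2.3]
grip_width: 0.504
grasp_force: 51.5
now [494.9 263.3 105.2] -177.32 t 58.6
-> (484, 316.7, 106, 182.5) [ 0.105  0.674 -0.01 ] tz -7.996
```

View pics/w9.png

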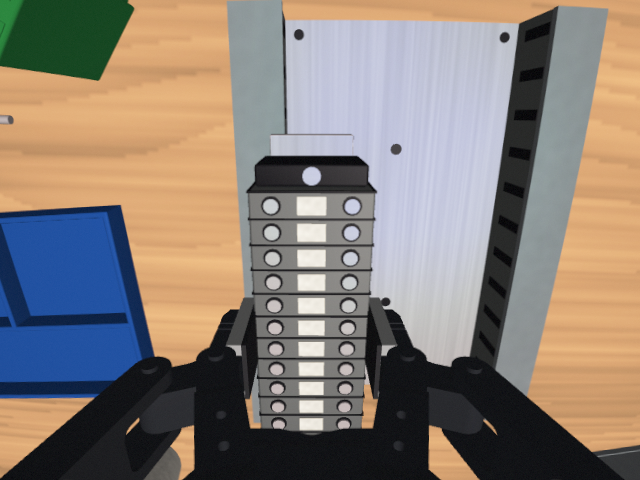

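Holes are visible at (396,149) and (386,301), corner screws at (299,34) and (505,37), and the strip sits straight in the grip. I compute the plate pose from these.

```bash
python3 - <<'E'
from vis import *
im,c=load('w9.png','wrist')
def blob(u,v,r=9):
    g=cv2.cvtColor(im,cv2.COLOR_BGR2GRAY)[v-r:v+r+1,u-r:u+r+1].astype(float); w=np.clip(np.median(g)-25-g,0,None); yy,xx=np.mgrid[-r:r+1,-r:r+1]; return (u+(w*xx).sum()/w.sum(),v+(w*yy).sum()/w.sum())
px=[blob(396,149),(386.0,301.5),blob(299,34),blob(505,37)]
w=p2w(c,px,.003)*1000; print(np.round(px,1),w)
print('holes mid',w[:2].mean(0),'len',np.linalg.norm(w[0]-w[1]),'yaw',np.degrees(np.arctan2(*(w[1]-w[0])[1::-1])))
print('screws mid',w[2:].mean(0),'yaw perp',np.degrees(np.arctan2(*(w[3]-w[2])[1::-1]))-90)
w=p2w(c,[(229,2),(283,2),(558,8),(607,10)],.043)*1000; print('duct',w)
o=load('w9.png','wrist')
w=p2w(c,[(275,192),(347,192),(270,135),(353,135)],.126)*1000; print('strip',w)
path((484,316.7,106,-177.5),(484,316.7,26,-177.5))
E
```

```text
[[395.6 148.8]
 [386.  301.5]
 [298.4  34.1]
 [504.2  37. ]] [[429.3034 315.056    3.    ]
 [539.475  321.0174   3.    ]
 [365.181  249.6592   3.    ]
 [359.1261 373.9422   3.    ]]
holes mid [484.3892 318.0367   3.    ] len 110.33277739288397 yaw 3.097245272963315
screws mid [362.1535 311.8007   3.    ] yaw perp 2.7891549550383843
duct [[359.6663 216.6456  43.    ]
 [358.6685 243.1401  43.    ]
 [352.1017 380.7454  43.    ]
 [350.4204 407.1264  43.    ]]
strip [[436.6395 248.5419 126.    ]
 [435.5032 272.5276 126.    ]
 [418.2841 246.6051 126.    ]
 [417.0311 273.0406 126.    ]]
now [494.9 263.3 105.2] -177.32 t 58.6
-> (484, 316.7, 106, -177.5) [ 0.105  0.674 -0.01 ] tz 0.004
-> (484, 316.7, 26, -177.5) [ 0. -0.  1.] tz -0.0
```

```bash

python3 -c "
from vis import *
path((484.1,318.0,105,-177.15),(484.1,318,32,-177.15))"
python3 -m inch '[[[0.01,0.07,0],[0,0,0]],[[0.02,0.14,0],[0,0,0]],[[0.03,0.21,0],[0,0,0]],[[0.04,0.28,0],[0,0,0]],[[0.05,0.35,0],[0,0,0]],[[0.06,0.42,0],[0,0,0]],[[0.07,0.49,0],[0,0,0]],[[0.08,0.56,0],[0,0,0]],[[0.09,0.63,0],[0,0,0]],[[0.103,0.69,0],[0,0,-0.004]]]' | head -3
python3 -m inch '[[[0,0,0.08],[0,0,0]],[[0,0,0.17],[0,0,0]],[[0,0,0.26],[0,0,0]],[[0,0,0.35],[0,0,0]],[[0,0,0.44],[0,0,0]],[[0,0,0.53],[0,0,0]],[[0,0,0.62],[0,0,0]],[[0,0,0.71],[0,0,0]],[[0,0,0.8],[0,0,0]],[[0,0,0.87],[0,0,0]]]'
python3 -c "
from vis import *
shot('wrist','w10.png')
path((484.1,318.0,28,-177.15))"
```

```text
now [494.9 263.3 105.2] -177.32 t 58.6
-> (484.1, 318.0, 105, -177.15) [0.103 0.69  0.002] tz -0.004
-> (484.1, 318, 32, -177.15) [ 0.    -0.     0.913] tz -0.0
clock: 59.65
position: [0.4846, 0.3173, 0.1051]
ee_rot: [-0.024, 1.0, 0.0, 0.0]
clock: 60.65
position: [0.4846, 0.3167, 0.0348]
ee_rot: [-0.023, 1.0, -0.0, -0.0]
ft_force: [0.2, -0.4, -3.2]
grip_width: 0.507
grasp_force: 51.5
now [484.2 316.4  34. ] -177.3 t 60.7
-> (484.1, 318.0, 28, -177.15) [-0.     0.02   0.075] tz -0.003
```

View pics/w10.png

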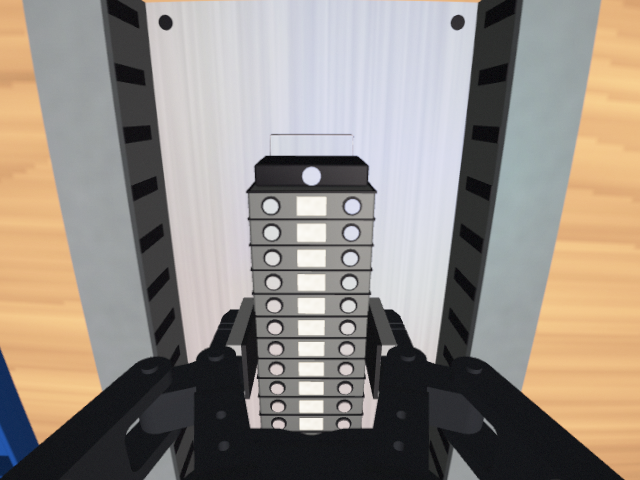

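```bash
python3 - <<'E'
from vis import *
im,c=load('w10.png','wrist')
w=p2w(c,[(165.5,22),(457.5,22)],.003)*1000; m=w.mean(0); print(w,m)
a=np.radians(2.8); print('plate axis y at x=484.2',m[1]+(484.2-m[0])*np.tan(a),'yaw',np.degrees(np.arctan2(*(w[1]-w[0])[1::-1]))-90)
o=w2p(c,[]) if 0 else None
E
```

```text
[[365.4271 249.5898   3.    ]
 [359.4808 373.6351   3.    ]] [362.454  311.6125   3.    ]
plate axis y at x=484.2 317.5668358043672 yaw 2.74446885502374
```

```bash

python3 -m inch '[[[0,0.005,0.02],[0,0,0]],[[0,0.01,0.03],[0,0,-0.002]],[[0,0.014,0.04],[0,0,-0.002]],[[0,0.014,0.05],[0,0,-0.002]],[[0,0.014,0.06],[0,0,-0.002]],[[0,0.014,0.065],[0,0,-0.002]],[[0,0.014,0.07],[0,0,-0.002]],[[0,0.014,0.075],[0,0,-0.002]],[[0,0.014,0.075],[0,0,-0.002]],[[0,0.014,0.075],[0,0,-0.002]]]'
```

```text
clock: 61.7
position: [0.4846, 0.3179, 0.0296]
ee_rot: [-0.024, 1.0, 0.0, -0.0]
ft_force: [-0.5, 0.6, -3.6]
grip_width: 0.501
grasp_force: 51.5
```

```bash

python3 -m inch '[[[0,0,0.005],[0,0,0]],[[0,0,0.01],[0,0,0]],[[0,0,0.015],[0,0,0]],[[0,0,0.02],[0,0,0]],[[0,0,0.025],[0,0,0]],[[0,0,0.03],[0,0,0]],[[0,0,0.03],[0,0,0]],[[0,0,0.03],[0,0,0]],[[0,0,0.03],[0,0,0]],[[0,0,0.03],[0,0,0]]]'
```

```text
clock: 62.7
position: [0.4846, 0.3179, 0.0275]
ee_rot: [-0.024, 1.0, 0.0, 0.0]
ft_force: [-2.9, -2.7, 6.0]
grip_width: 0.501
grasp_force: 52.3
```

```bash

python3 -m inch '[[[0,0,0],[0,0,0]],[[0,0,0],[0,0,0]],[[0,0,0],[0,0,0]],[[0,0,0],[0,0,0]],[[0,0,-0.08],[0,0,0]],[[0,0,-0.2],[0,0,0]],[[0,0,-0.4],[0,0,0]],[[0,0,-0.6],[0,0,0]],[[0,0,-0.8],[0,0,0]],[[0,0,-1],[0,0,0]]]' 0.72
python3 -c "
from vis import *
print(manip.get_obs()['joint_pos'])
im,c=shot('wrist','w11.png')
s=(484.4,318,115); g=(420.2,-241.8,125)
o=manip.get_obs()
path((484.6,317.9,108,-177.2))
import builtins
wps=[]
p=np.array(o['position'])*1000
for i in range(1,8): wps.append(tuple(np.round(p+(np.array(g)-p)*i/7,1))+(182.8-177*i/7,))
y=-177.3
path(*[(w[0],w[1],w[2],w[3]-360) if 0 else w for w in wps])"
```

```text
clock: 63.7
position: [0.4848, 0.318, 0.1089]
ee_rot: [-0.024, 1.0, 0.0, 0.0]
ft_force: [0.3, 0.8, -0.5]
grip_width: 0.722
grasp_force: 0.0
[-0.6034  0.332  -0.0669  1.7277  0.0246  1.0815  0.9412]
now [486.  318.9 111.7] -177.23 t 63.8
-> (484.6, 317.9, 108, -177.2) [ 0.018 -0.011  0.046] tz -0.001
now [486.  318.9 111.7] -177.23 t 63.8
-> (np.float64(476.6), np.float64(238.8), np.float64(113.6), 157.51428571428573) [ 0.166 -0.994 -0.024] tz -7.439
-> (np.float64(467.2), np.float64(158.7), np.float64(115.5), 132.22857142857146) [-0.274 -0.97  -0.024] tz 0.562
-> (np.float64(457.8), np.float64(78.6), np.float64(117.4), 106.94285714285715) [-0.662 -0.76  -0.024] tz 0.562
-> (np.float64(448.4), np.float64(-1.5), np.float64(119.3), 81.65714285714287) [-0.924 -0.404 -0.024] tz 0.562
-> (np.float64(439.0), np.float64(-81.6), np.float64(121.2), 56.37142857142858) [-1.008  0.029 -0.024] tz 0.562
-> (np.float64(429.6), np.float64(-161.7), np.float64(123.1), 31.08571428571429) [-0.899  0.457 -0.024] tz 0.562
-> (np.float64(420.2), np.float64(-241.8), np.float64(125.0), 5.800000000000011) [-0.618  0.797 -0.024] tz 0.562
```

View pics/w11.png

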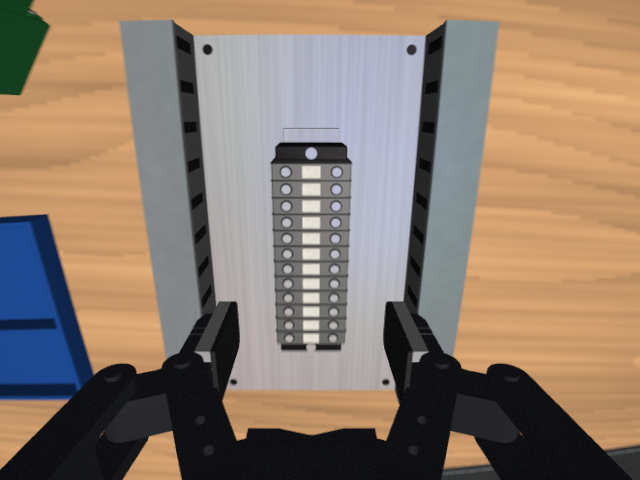

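```bash
python3 - <<'E'
from vis import *
im,c=load('w11.png','wrist')
a=p2w(c,[(207,49),(411,49),(386,382),(234,382)],.003)*1000
b=p2w(c,[(271.5,163),(351,163),(347,346),(277,346)],.045)*1000
print(a,a.mean(0));print(b,b.mean(0))
for w in(a,b): d=(w[2]+w[3]-w[0]-w[1]);print(np.degrees(np.arctan2(d[1],d[0])))
E
```

```text
[[365.0785 248.9094   3.    ]
 [358.9146 373.7745   3.    ]
 [605.0689 386.274    3.    ]
 [611.2336 261.6389   3.    ]] [485.0739 317.6492   3.    ]
[[427.5218 294.011   45.    ]
 [425.3521 337.7797  45.    ]
 [543.0323 345.1039  45.    ]
 [545.2846 299.3946  45.    ]] [485.2977 319.0723  45.    ]
2.933633292720815
3.089501371838922
```

The strip lies centred within about 1 mm and parallel. Next, the contactor on the mat.

```bash

python3 -m inch '[[[0.01,-0.1,0],[0,0,0.05]],[[0.03,-0.2,0],[0,0,0.11]],[[0.05,-0.3,0],[0,0,0.17]],[[0.06,-0.4,0],[0,0,0.23]],[[0.08,-0.5,0],[0,0,0.29]],[[0.1,-0.6,0],[0,0,0.35]],[[0.12,-0.7,0],[0,0,0.41]],[[0.13,-0.8,0],[0,0,0.47]],[[0.15,-0.9,0],[0,0,0.53]],[[0.166,-0.99,-0.1],[0,0,0.562]]]' | head -2
python3 -m inch '[[[-0.02,-0.1,0],[0,0,0.05]],[[-0.05,-0.2,0],[0,0,0.11]],[[-0.08,-0.3,0],[0,0,0.17]],[[-0.1,-0.4,0],[0,0,0.23]],[[-0.13,-0.5,0],[0,0,0.29]],[[-0.16,-0.6,0],[0,0,0.35]],[[-0.19,-0.7,0],[0,0,0.41]],[[-0.22,-0.8,0],[0,0,0.47]],[[-0.25,-0.9,0],[0,0,0.53]],[[-0.274,-0.97,-0.1],[0,0,0.562]]]' | head -2
python3 -m inch '[[[-0.06,-0.08,0],[0,0,0.05]],[[-0.13,-0.15,0],[0,0,0.11]],[[-0.2,-0.23,0],[0,0,0.17]],[[-0.26,-0.3,0],[0,0,0.23]],[[-0.33,-0.38,0],[0,0,0.29]],[[-0.4,-0.46,0],[0,0,0.35]],[[-0.47,-0.54,0],[0,0,0.41]],[[-0.54,-0.62,0],[0,0,0.47]],[[-0.61,-0.7,0],[0,0,0.53]],[[-0.662,-0.76,0],[0,0,0.562]]]' | head -2
python3 -m inch '[[[-0.09,-0.04,0],[0,0,0.05]],[[-0.18,-0.08,0],[0,0,0.11]],[[-0.27,-0.12,0],[0,0,0.17]],[[-0.36,-0.16,0],[0,0,0.23]],[[-0.45,-0.2,0],[0,0,0.29]],[[-0.55,-0.24,0],[0,0,0.35]],[[-0.65,-0.28,0],[0,0,0.41]],[[-0.75,-0.32,0],[0,0,0.47]],[[-0.85,-0.36,0],[0,0,0.53]],[[-0.924,-0.404,0],[0,0,0.562]]]' | head -2
python3 -m inch '[[[-0.1,0,0],[0,0,0.05]],[[-0.2,0.01,0],[0,0,0.11]],[[-0.3,0.01,0],[0,0,0.17]],[[-0.4,0.01,0],[0,0,0.23]],[[-0.5,0.02,0],[0,0,0.29]],[[-0.6,0.02,0],[0,0,0.35]],[[-0.7,0.02,0],[0,0,0.41]],[[-0.8,0.03,0],[0,0,0.47]],[[-0.9,0.03,0],[0,0,0.53]],[[-1,0.03,0],[0,0,0.562]]]' | head -3
python3 -c "
from vis import *
path((430,-162,118,31),(420.2,-241.8,110,5.8),(420.2,-241.8,46.5,5.8))"
```

```text
clock: 64.75
position: [0.4742, 0.2365, 0.1138]
clock: 65.75
position: [0.465, 0.1569, 0.1226]
clock: 66.75
position: [0.4563, 0.0773, 0.1234]
clock: 67.75
position: [0.4468, -0.003, 0.1232]
clock: 68.75
position: [0.4375, -0.0823, 0.1231]
ee_rot: [0.882, 0.471, 0.0, -0.0]
now [437.5 -82.3 123.1] 56.15 t 68.8
-> (430, -162, 118, 31) [-0.88   0.477  0.064] tz 0.559
-> (420.2, -241.8, 110, 5.8) [-0.619  0.792  0.1  ] tz 0.56
-> (420.2, -241.8, 46.5, 5.8) [ 0.    -0.     0.794] tz -0.0
```

```bash

python3 -m inch '[[[-0.08,0.04,0],[0,0,0.05]],[[-0.17,0.09,0],[0,0,0.11]],[[-0.26,0.14,0],[0,0,0.17]],[[-0.35,0.19,0],[0,0,0.23]],[[-0.44,0.24,0],[0,0,0.29]],[[-0.53,0.29,0],[0,0,0.35]],[[-0.62,0.34,0],[0,0,0.41]],[[-0.71,0.39,0],[0,0,0.47]],[[-0.8,0.44,0],[0,0,0.53]],[[-0.88,0.477,0.03],[0,0,0.559]]]' | head -2
python3 -m inch '[[[-0.06,0.08,0],[0,0,0.06]],[[-0.13,0.16,0],[0,0,0.12]],[[-0.2,0.25,0],[0,0,0.19]],[[-0.27,0.34,0],[0,0,0.26]],[[-0.34,0.43,0],[0,0,0.33]],[[-0.41,0.52,0],[0,0,0.4]],[[-0.48,0.62,0],[0,0,0.47]],[[-0.55,0.7,0],[0,0,0.53]],[[-0.6,0.77,0.03],[0,0,0.56]],[[-0.619,0.792,0.06],[0,0,0.56]]]' 0.72 | head -3
python3 -c "
from vis import *
shot('wrist','w12.png')
path((420.2,-241.8,46.5,5.8))"
```

```text
clock: 69.75
position: [0.4305, -0.1622, 0.1209]
clock: 70.75
position: [0.4206, -0.2421, 0.1157]
ee_rot: [0.999, 0.051, -0.0, 0.0]
now [ 420.3 -241.8  115.3] 5.95 t 70.8
-> (420.2, -241.8, 46.5, 5.8) [-0.002 -0.001  0.86 ] tz 0.003
```

View pics/w12.png

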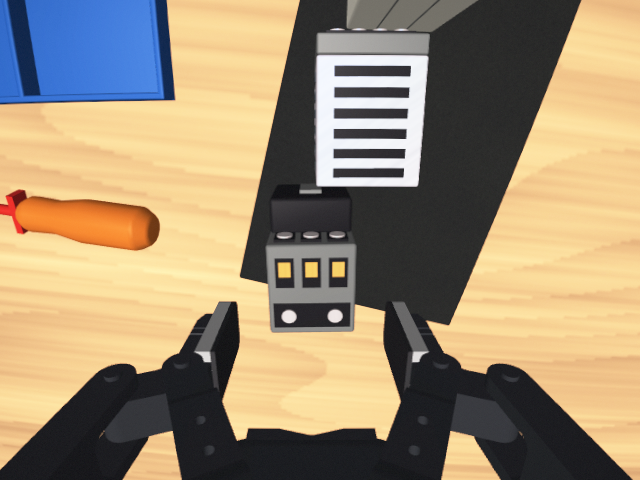

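Contactor (centre ≈311,285) is between the fingers. Descend and grip.

```bash

python3 -m inch '[[[0,0,0.09],[0,0,0.003]],[[0,0,0.18],[0,0,0.003]],[[0,0,0.28],[0,0,0.003]],[[0,0,0.38],[0,0,0.003]],[[0,0,0.48],[0,0,0.003]],[[0,0,0.58],[0,0,0.003]],[[0,0,0.67],[0,0,0.003]],[[0,0,0.75],[0,0,0.003]],[[0,0,0.81],[0,0,0.003]],[[0,0,0.85],[0,0,0.003]]]'
python3 -m inch '[[[0,0,0],[0,0,0]],[[0,0,0],[0,0,0]],[[0,0,0],[0,0,0]],[[0,0,0],[0,0,0]],[[0,0,0],[0,0,0]],[[0,0,0],[0,0,0]],[[0,0,0],[0,0,0]],[[0,0,0],[0,0,0]],[[0,0,0],[0,0,0]],[[0,0,0],[0,0,0]]]' 0.2 60
python3 -m inch '[[[0,0,-0.03],[0,0,0]],[[0,0,-0.06],[0,0,0]],[[0,0,-0.12],[0,0,0]],[[0,0,-0.2],[0,0,0]],[[0,0,-0.3],[0,0,0]],[[0,-0.05,-0.4],[0,0,0]],[[0,-0.1,-0.5],[0,0,0]],[[0.03,-0.18,-0.6],[0,0,0]],[[0.05,-0.28,-0.65],[0,0,0]],[[0.1,-0.38,-0.65],[0,0,0]]]'
python3 -c "
from vis import *
path((446,-136,98,5.76),(471,-62,98,5.76),(498,12,98,5.76),(526.7,87.3,75,5.76),(526.7,87.3,48,5.76))"
```

```text
clock: 71.8
position: [0.4207, -0.2412, 0.0475]
ee_rot: [0.999, 0.051, -0.0, -0.0]
ft_force: [-0.2, -0.2, -0.4]
grip_width: 0.722
grasp_force: 0.0
clock: 72.8
position: [0.4208, -0.2412, 0.0479]
ee_rot: [0.999, 0.051, -0.0, -0.0]
ft_force: [-1.3, -0.6, -0.3]
grip_width: 0.519
grasp_force: 61.4
clock: 73.8
position: [0.426, -0.2094, 0.1006]
ee_rot: [0.999, 0.051, 0.001, -0.0]
ft_force: [-0.6, 0.3, -3.7]
grip_width: 0.522
grasp_force: 61.4
now [ 426.  -209.4  100.6] 5.85 t 73.8
-> (446, -136, 98, 5.76) [ 0.342 -0.887  0.032] tz 0.002
-> (471, -62, 98, 5.76) [ 0.404 -0.889 -0.   ] tz -0.0
-> (498, 12, 98, 5.76) [ 0.429 -0.886 -0.   ] tz -0.0
-> (526.7, 87.3, 75, 5.76) [ 0.451 -0.9    0.287] tz -0.0
-> (526.7, 87.3, 48, 5.76) [-0.    -0.     0.338] tz -0.0
```

```bash

python3 -m inch '[[[0.03,-0.09,0],[0,0,0]],[[0.06,-0.18,0],[0,0,0]],[[0.09,-0.27,0],[0,0,0]],[[0.12,-0.36,0],[0,0,0]],[[0.15,-0.45,0],[0,0,0]],[[0.19,-0.54,0],[0,0,0]],[[0.23,-0.63,0],[0,0,0]],[[0.27,-0.72,0],[0,0,0]],[[0.31,-0.8,0],[0,0,0]],[[0.342,-0.887,0],[0,0,0.002]]]' | head -2
python3 -m inch '[[[0.04,-0.09,0],[0,0,0]],[[0.08,-0.18,0],[0,0,0]],[[0.12,-0.27,0],[0,0,0]],[[0.16,-0.36,0],[0,0,0]],[[0.2,-0.45,0],[0,0,0]],[[0.24,-0.54,0],[0,0,0]],[[0.28,-0.63,0],[0,0,0]],[[0.32,-0.72,0],[0,0,0]],[[0.36,-0.8,0],[0,0,0]],[[0.404,-0.889,0],[0,0,0]]]' | head -2
python3 -m inch '[[[0.04,-0.09,0],[0,0,0]],[[0.08,-0.18,0],[0,0,0]],[[0.12,-0.27,0],[0,0,0]],[[0.16,-0.36,0],[0,0,0]],[[0.21,-0.45,0],[0,0,0]],[[0.26,-0.54,0],[0,0,0]],[[0.3,-0.63,0],[0,0,0]],[[0.34,-0.72,0],[0,0,0]],[[0.39,-0.8,0],[0,0,0]],[[0.429,-0.886,0],[0,0,0]]]' | head -2
python3 -m inch '[[[0.04,-0.1,0],[0,0,0]],[[0.09,-0.2,0],[0,0,0]],[[0.14,-0.3,0],[0,0,0]],[[0.19,-0.4,0],[0,0,0]],[[0.24,-0.5,0.03],[0,0,0]],[[0.29,-0.6,0.07],[0,0,0]],[[0.35,-0.7,0.12],[0,0,0]],[[0.4,-0.8,0.17],[0,0,0]],[[0.44,-0.87,0.22],[0,0,0]],[[0.459,-0.9,0.26],[0,0,0]]]'
python3 -c "
from vis import *
shot('wrist','w13.png')
path((527.3,87.3,48.5,5.76))"
```

```text
clock: 74.8
position: [0.4459, -0.1363, 0.0999]
clock: 75.8
position: [0.4708, -0.0623, 0.0999]
clock: 76.8
position: [0.498, 0.0117, 0.1]
clock: 77.8
position: [0.5271, 0.0873, 0.0786]
ee_rot: [0.999, 0.051, -0.0, -0.0]
ft_force: [0.8, 0.1, -2.9]
grip_width: 0.521
grasp_force: 61.5
now [526.9  87.2  78.2] 5.8 t 77.8
-> (527.3, 87.3, 48.5, 5.76) [ 0.005 -0.     0.371] tz 0.001
```

View pics/w13.png

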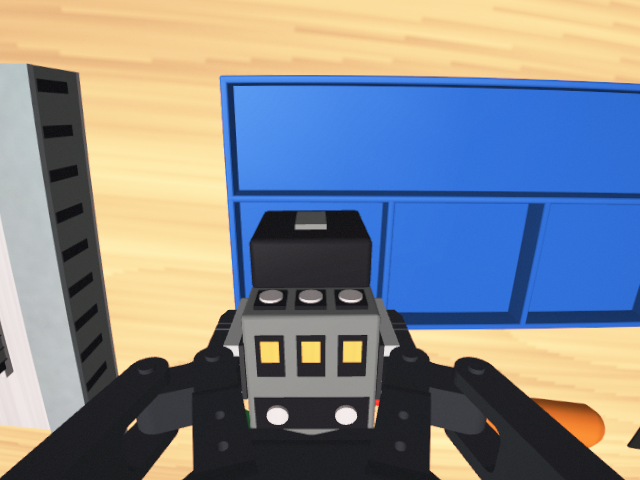

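I have gone over the 14-picture budget (this was the 16th), so no more viewing; from here I work from numbers only. This one shows the compartment's inner walls at 240 and 385 around the device at 312, so it is centred. Lower and release.

```bash

python3 -m inch '[[[0.003,0,0.05],[0,0,0]],[[0.005,0,0.1],[0,0,0]],[[0.005,0,0.15],[0,0,0]],[[0.005,0,0.2],[0,0,0]],[[0.005,0,0.25],[0,0,0]],[[0.005,0,0.29],[0,0,0]],[[0.005,0,0.32],[0,0,0]],[[0.005,0,0.34],[0,0,0]],[[0.005,0,0.355],[0,0,0]],[[0.005,0,0.36],[0,0,0]]]'
python3 -m inch '[[[0,0,0.005],[0,0,0]],[[0,0,0.01],[0,0,0]],[[0,0,0.015],[0,0,0]],[[0,0,0.02],[0,0,0]],[[0,0,0.025],[0,0,0]],[[0,0,0.03],[0,0,0]],[[0,0,0.03],[0,0,0]],[[0,0,0.03],[0,0,0]],[[0,0,0.03],[0,0,0]],[[0,0,0.03],[0,0,0]]]'
```

```text
clock: 78.85
position: [0.5274, 0.0865, 0.0503]
ee_rot: [0.999, 0.05, -0.0, -0.0]
ft_force: [0.6, -0.4, -2.8]
grip_width: 0.522
grasp_force: 61.5
clock: 79.85
position: [0.5275, 0.0865, 0.048]
ee_rot: [0.999, 0.05, 0.0, -0.0]
ft_force: [0.1, -0.5, -2.0]
grip_width: 0.521
grasp_force: 61.6
```

```bash

python3 -m inch '[[[0,-0.005,-0.01],[0,0,0]],[[0,-0.01,-0.01],[0,0,0]],[[0,-0.01,0],[0,0,0]],[[0,-0.01,0.005],[0,0,0]],[[0,-0.01,0.01],[0,0,0]],[[0,-0.01,0.014],[0,0,0]],[[0,-0.01,0.016],[0,0,0]],[[0,-0.01,0.016],[0,0,0]],[[0,-0.01,0.016],[0,0,0]],[[0,-0.01,0.016],[0,0,0]]]'
```

```text
clock: 80.85
position: [0.5276, 0.0874, 0.0479]
ee_rot: [0.999, 0.05, 0.0, -0.0]
ft_force: [-5.8, -1.3, 12.3]
grip_width: 0.517
grasp_force: 63.6
```

```bash

python3 -m inch '[[[0,0,0],[0,0,0]],[[0,0,0],[0,0,0]],[[0,0,0],[0,0,0]],[[0,0,0],[0,0,0]],[[0,0,-0.08],[0,0,0]],[[0,0,-0.2],[0,0,0]],[[0,0,-0.4],[0,0,0]],[[0,0,-0.6],[0,0,0]],[[0,0,-0.8],[0,0,0]],[[0,0,-1],[0,0,0]]]' 0.7
python3 -c "
from vis import *
path((522,11,130,5.8),(516,-64,128,5.8),(511,-139,125,5.8),(506.5,-214,122,5.8),(505,-257.4,116,5.8),(505,-257.4,52,5.8))"
```

```text
clock: 81.85
position: [0.5275, 0.0873, 0.1283]
ee_rot: [0.999, 0.05, 0.0, -0.0]
ft_force: [0.1, -0.7, -0.0]
grip_width: 0.698
grasp_force: 0.0
now [527.5  87.3 128.3] 5.75 t 81.8
-> (522, 11, 130, 5.8) [-0.164  0.942 -0.022] tz -0.001
-> (516, -64, 128, 5.8) [-0.169  0.925  0.025] tz -0.0
-> (511, -139, 125, 5.8) [-0.157  0.926  0.038] tz -0.0
-> (506.5, -214, 122, 5.8) [-0.151  0.927  0.038] tz -0.0
-> (505, -257.4, 116, 5.8) [-0.073  0.538  0.075] tz -0.0
-> (505, -257.4, 52, 5.8) [ 0.  -0.   0.8] tz -0.0
```

```bash

python3 -m inch '[[[-0.01,0.09,0],[0,0,0]],[[-0.03,0.18,0],[0,0,0]],[[-0.05,0.27,0],[0,0,0]],[[-0.06,0.36,0],[0,0,0]],[[-0.08,0.45,0],[0,0,0]],[[-0.1,0.54,0],[0,0,0]],[[-0.11,0.64,0],[0,0,0]],[[-0.13,0.74,0],[0,0,0]],[[-0.15,0.84,0],[0,0,0]],[[-0.164,0.942,-0.02],[0,0,0]]]' | head -2
python3 -m inch '[[[-0.01,0.09,0],[0,0,0]],[[-0.03,0.18,0],[0,0,0]],[[-0.05,0.27,0],[0,0,0]],[[-0.06,0.36,0],[0,0,0]],[[-0.08,0.45,0],[0,0,0]],[[-0.1,0.54,0],[0,0,0]],[[-0.11,0.64,0],[0,0,0]],[[-0.13,0.74,0],[0,0,0]],[[-0.15,0.84,0],[0,0,0]],[[-0.169,0.925,0.025],[0,0,0]]]' | head -2
python3 -m inch '[[[-0.01,0.09,0],[0,0,0]],[[-0.03,0.18,0],[0,0,0]],[[-0.05,0.27,0],[0,0,0]],[[-0.06,0.36,0],[0,0,0]],[[-0.08,0.45,0],[0,0,0]],[[-0.1,0.54,0],[0,0,0]],[[-0.11,0.64,0],[0,0,0]],[[-0.13,0.74,0],[0,0,0]],[[-0.15,0.84,0],[0,0,0]],[[-0.157,0.926,0.03],[0,0,0]]]' | head -2
python3 -m inch '[[[-0.01,0.09,0],[0,0,0]],[[-0.03,0.18,0],[0,0,0]],[[-0.05,0.27,0],[0,0,0]],[[-0.06,0.36,0],[0,0,0]],[[-0.08,0.45,0],[0,0,0]],[[-0.1,0.54,0],[0,0,0]],[[-0.11,0.64,0],[0,0,0]],[[-0.13,0.74,0],[0,0,0]],[[-0.14,0.84,0],[0,0,0]],[[-0.151,0.927,0.03],[0,0,0]]]' | head -2
python3 -m inch '[[[-0.01,0.08,0],[0,0,0]],[[-0.02,0.16,0],[0,0,0]],[[-0.03,0.24,0],[0,0,0]],[[-0.04,0.32,0],[0,0,0]],[[-0.05,0.4,0],[0,0,0]],[[-0.06,0.47,0],[0,0,0]],[[-0.07,0.52,0],[0,0,0]],[[-0.073,0.538,0.03],[0,0,0]],[[-0.073,0.538,0.05],[0,0,0]],[[-0.073,0.538,0.05],[0,0,0]]]'
python3 -c "
from vis import *
path((505,-257.4,51.5,5.8))"
```

```text
clock: 82.85
position: [0.5216, 0.0103, 0.1282]
clock: 83.85
position: [0.5159, -0.0648, 0.1264]
clock: 84.85
position: [0.5108, -0.1398, 0.124]
clock: 85.85
position: [0.5063, -0.2148, 0.1216]
clock: 86.85
position: [0.5045, -0.257, 0.117]
ee_rot: [0.999, 0.05, -0.0, -0.0]
ft_force: [0.2, 0.7, 0.2]
grip_width: 0.7
grasp_force: 0.0
now [ 504.5 -257.   117. ] 5.77 t 86.8
-> (505, -257.4, 51.5, 5.8) [0.006 0.006 0.819] tz -0.001
```

```bash

python3 -m inch '[[[0.006,0.006,0.09],[0,0,0]],[[0.006,0.006,0.18],[0,0,0]],[[0.006,0.006,0.27],[0,0,0]],[[0.006,0.006,0.36],[0,0,0]],[[0.006,0.006,0.45],[0,0,0]],[[0.006,0.006,0.54],[0,0,0]],[[0.006,0.006,0.63],[0,0,0]],[[0.006,0.006,0.71],[0,0,0]],[[0.006,0.006,0.77],[0,0,0]],[[0.006,0.006,0.815],[0,0,0]]]'
python3 -m inch '[[[0,0,0],[0,0,0]],[[0,0,0],[0,0,0]],[[0,0,0],[0,0,0]],[[0,0,0],[0,0,0]],[[0,0,0],[0,0,0]],[[0,0,0],[0,0,0]],[[0,0,0],[0,0,0]],[[0,0,0],[0,0,0]],[[0,0,0],[0,0,0]],[[0,0,0],[0,0,0]]]' 0.2 60
python3 -m inch '[[[0,0,-0.03],[0,0,0]],[[0,0,-0.06],[0,0,0]],[[0,0,-0.12],[0,0,0]],[[0,0,-0.18],[0,0,0]],[[0,0,-0.25],[0,0,0]],[[0,-0.05,-0.32],[0,0,0]],[[0,-0.1,-0.39],[0,0,0]],[[0,-0.2,-0.45],[0,0,0]],[[0,-0.3,-0.5],[0,0,0]],[[0,-0.4,-0.5],[0,0,0]]]'
python3 -c "
from vis import *
path((508,-150,91,5.76),(517,-76,91,5.76),(532.9,-2.6,91,5.76))"
```

```text
clock: 87.85
position: [0.5051, -0.2577, 0.0518]
ee_rot: [0.999, 0.05, -0.0, -0.0]
ft_force: [0.1, -0.9, -0.2]
grip_width: 0.701
grasp_force: 0.0
clock: 88.85
position: [0.5052, -0.2578, 0.0522]
ee_rot: [0.999, 0.05, 0.0, -0.0]
ft_force: [-0.7, -0.1, -3.9]
grip_width: 0.508
grasp_force: 61.3
clock: 89.85
position: [0.5023, -0.225, 0.0928]
ee_rot: [0.999, 0.05, 0.0, -0.0]
ft_force: [-0.2, -0.2, -4.4]
grip_width: 0.511
grasp_force: 61.4
now [ 502.3 -225.    92.8] 5.78 t 89.8
-> (508, -150, 91, 5.76) [ 0.166 -0.925  0.023] tz 0.001
-> (517, -76, 91, 5.76) [ 0.205 -0.909 -0.   ] tz -0.0
-> (532.9, -2.6, 91, 5.76) [ 0.29  -0.893 -0.   ] tz -0.0
```

```bash

python3 -m inch '[[[0.01,-0.09,0],[0,0,0]],[[0.03,-0.18,0],[0,0,0]],[[0.05,-0.27,0],[0,0,0]],[[0.06,-0.36,0],[0,0,0]],[[0.08,-0.45,0],[0,0,0]],[[0.1,-0.54,0],[0,0,0]],[[0.12,-0.64,0],[0,0,0]],[[0.13,-0.74,0],[0,0,0]],[[0.15,-0.84,0],[0,0,0]],[[0.166,-0.925,0],[0,0,0]]]' | head -2
python3 -m inch '[[[0.02,-0.09,0],[0,0,0]],[[0.04,-0.18,0],[0,0,0]],[[0.06,-0.27,0],[0,0,0]],[[0.08,-0.36,0],[0,0,0]],[[0.1,-0.45,0],[0,0,0]],[[0.12,-0.54,0],[0,0,0]],[[0.14,-0.63,0],[0,0,0]],[[0.16,-0.72,0],[0,0,0]],[[0.18,-0.82,0],[0,0,0]],[[0.205,-0.909,0],[0,0,0]]]' | head -2
python3 -m inch '[[[0.03,-0.1,0],[0,0,0]],[[0.06,-0.2,0],[0,0,0]],[[0.1,-0.3,0],[0,0,0]],[[0.13,-0.4,0],[0,0,0]],[[0.17,-0.5,0],[0,0,0]],[[0.21,-0.61,0],[0,0,0]],[[0.24,-0.72,0.03],[0,0,0]],[[0.27,-0.82,0.07],[0,0,0]],[[0.285,-0.87,0.12],[0,0,0]],[[0.293,-0.893,0.17],[0,0,0]]]'
python3 -c "
from vis import *
path((533.1,-2.6,54,5.76))"
```

```text
clock: 90.85
position: [0.5079, -0.1501, 0.0922]
clock: 91.85
position: [0.5168, -0.0762, 0.0922]
clock: 92.85
position: [0.5329, -0.003, 0.0781]
ee_rot: [0.999, 0.05, -0.0, -0.0]
ft_force: [0.4, -1.1, -3.0]
grip_width: 0.506
grasp_force: 61.4
now [532.9  -3.   78.1] 5.79 t 92.8
-> (533.1, -2.6, 54, 5.76) [ 0.003 -0.005  0.301] tz 0.001
```

```bash

python3 -m inch '[[[0.003,-0.01,0.05],[0,0,0]],[[0.003,-0.01,0.1],[0,0,0]],[[0.003,-0.01,0.15],[0,0,0]],[[0.003,-0.01,0.2],[0,0,0]],[[0.003,-0.01,0.23],[0,0,0]],[[0.003,-0.01,0.26],[0,0,0]],[[0.003,-0.01,0.28],[0,0,0]],[[0.003,-0.01,0.29],[0,0,0]],[[0.003,-0.01,0.3],[0,0,0]],[[0.003,-0.01,0.31],[0,0,0]]]'
python3 -m inch '[[[0,0,0.004],[0,0,0]],[[0,0,0.008],[0,0,0]],[[0,0,0.012],[0,0,0]],[[0,0,0.016],[0,0,0]],[[0,0,0.02],[0,0,0]],[[0,0,0.02],[0,0,0]],[[0,0,0.02],[0,0,0]],[[0,0,0.02],[0,0,0]],[[0,0,0.02],[0,0,0]],[[0,0,0.02],[0,0,0]]]'
```

```text
clock: 93.85
position: [0.5332, -0.0027, 0.0539]
ee_rot: [0.999, 0.05, 0.0, -0.0]
ft_force: [-0.3, -0.1, -3.2]
grip_width: 0.508
grasp_force: 61.4
clock: 94.85
position: [0.5331, -0.0027, 0.0523]
ee_rot: [0.999, 0.05, 0.0, -0.0]
ft_force: [0.3, -0.1, -2.2]
grip_width: 0.506
grasp_force: 61.4
```

Not quite down; 1 mm more.

```bash

python3 -m inch '[[[0,0,0.003],[0,0,0]],[[0,0,0.006],[0,0,0]],[[0,0,0.009],[0,0,0]],[[0,0,0.012],[0,0,0]],[[0,0,0.014],[0,0,0]],[[0,0,0.014],[0,0,0]],[[0,0,0.014],[0,0,0]],[[0,0,0.014],[0,0,0]],[[0,0,0.014],[0,0,0]],[[0,0,0.014],[0,0,0]]]'
python3 -m inch '[[[0,0,0],[0,0,0]],[[0,0,0],[0,0,0]],[[0,0,0],[0,0,0]],[[0,0,0],[0,0,0]],[[0,0,-0.08],[0,0,0]],[[0,0,-0.2],[0,0,0]],[[0,0,-0.4],[0,0,0]],[[0,0,-0.6],[0,0,0]],[[0,0,-0.8],[0,0,0]],[[0,0,-1],[0,0,0]]]' 0.7
python3 -c "
from vis import *
path((545,-75,128,5.8),(557,-145,125,5.8),(570,-215,120,5.8),(582.2,-274.5,112,5.8),(582.2,-274.5,52,5.8))"
```

```text
clock: 95.85
position: [0.5332, -0.0027, 0.052]
ee_rot: [0.999, 0.05, 0.0, -0.0]
ft_force: [-4.8, 0.4, 10.1]
grip_width: 0.513
grasp_force: 62.9
clock: 96.85
position: [0.5333, -0.0028, 0.1327]
ee_rot: [0.999, 0.05, 0.0, -0.0]
ft_force: [-0.3, 0.7, 0.2]
grip_width: 0.7
grasp_force: 0.0
now [533.3  -2.8 132.7] 5.74 t 96.8
-> (545, -75, 128, 5.8) [0.055 0.913 0.059] tz -0.001
-> (557, -145, 125, 5.8) [0.061 0.886 0.038] tz -0.0
-> (570, -215, 120, 5.8) [0.073 0.887 0.063] tz -0.0
-> (582.2, -274.5, 112, 5.8) [0.077 0.755 0.1  ] tz -0.0
-> (582.2, -274.5, 52, 5.8) [ 0.   -0.    0.75] tz -0.0
```

```bash

python3 -m inch '[[[0,0.09,0],[0,0,0]],[[0.01,0.18,0],[0,0,0]],[[0.01,0.27,0],[0,0,0]],[[0.02,0.36,0],[0,0,0]],[[0.02,0.45,0],[0,0,0]],[[0.03,0.54,0],[0,0,0]],[[0.04,0.64,0.02],[0,0,0]],[[0.045,0.74,0.03],[0,0,0]],[[0.05,0.84,0.04],[0,0,0]],[[0.055,0.913,0.05],[0,0,-0.001]]]' 0.75 | head -2
python3 -m inch '[[[0,0.09,0],[0,0,0]],[[0.01,0.18,0],[0,0,0]],[[0.02,0.27,0],[0,0,0]],[[0.02,0.36,0],[0,0,0]],[[0.03,0.45,0],[0,0,0]],[[0.03,0.54,0],[0,0,0]],[[0.04,0.63,0.02],[0,0,0]],[[0.05,0.72,0.03],[0,0,0]],[[0.055,0.81,0.03],[0,0,0]],[[0.061,0.886,0.03],[0,0,0]]]' | head -2
python3 -m inch '[[[0,0.09,0],[0,0,0]],[[0.01,0.18,0],[0,0,0]],[[0.02,0.27,0],[0,0,0]],[[0.03,0.36,0],[0,0,0]],[[0.04,0.45,0],[0,0,0]],[[0.04,0.54,0],[0,0,0]],[[0.05,0.63,0.02],[0,0,0]],[[0.06,0.72,0.03],[0,0,0]],[[0.065,0.81,0.03],[0,0,0]],[[0.073,0.887,0.04],[0,0,0]]]' | head -2
python3 -m inch '[[[0.01,0.09,0],[0,0,0]],[[0.02,0.18,0],[0,0,0]],[[0.03,0.27,0],[0,0,0]],[[0.04,0.36,0],[0,0,0]],[[0.05,0.45,0],[0,0,0]],[[0.06,0.54,0],[0,0,0]],[[0.07,0.63,0],[0,0,0]],[[0.075,0.71,0.02],[0,0,0]],[[0.077,0.755,0.04],[0,0,0]],[[0.077,0.755,0.06],[0,0,0]]]'
python3 - <<'E'
from vis import *
path((582.2,-274.5,54,5.8))
im,c=shot('wrist','w14.png')   # not viewed: white top face of the breaker, numerically
m=((im.min(2)>200)).astype(np.uint8); m[:200]=0; m[345:]=0
n,l,s,ct=cv2.connectedComponentsWithStats(m); print([ (s[i].tolist()) for i in range(1,n) if s[i][4]>150])
E
```

```text
clock: 97.85
position: [0.5449, -0.0759, 0.127]
clock: 98.85
position: [0.5569, -0.1457, 0.1247]
clock: 99.85
position: [0.5699, -0.2157, 0.1215]
clock: 100.85
position: [0.5819, -0.2751, 0.1165]
ee_rot: [0.999, 0.05, -0.0, 0.0]
ft_force: [0.1, 0.2, 0.6]
grip_width: 0.748
grasp_force: 0.0
now [ 581.9 -275.1  116.5] 5.76 t 100.8
-> (582.2, -274.5, 54, 5.8) [ 0.005 -0.007  0.781] tz -0.001
[[261, 200, 33, 35, 1139], [295, 200, 68, 37, 2319], [256, 249, 36, 79, 2280], [293, 250, 36, 78, 2320], [328, 251, 38, 78, 2273]]
```

```bash

python3 -m inch '[[[0.005,-0.012,0.08],[0,0,0]],[[0.005,-0.012,0.16],[0,0,0]],[[0.005,-0.012,0.24],[0,0,0]],[[0.005,-0.012,0.33],[0,0,0]],[[0.005,-0.012,0.42],[0,0,0]],[[0.005,-0.012,0.51],[0,0,0]],[[0.005,-0.012,0.6],[0,0,0]],[[0.005,-0.012,0.68],[0,0,0]],[[0.005,-0.012,0.74],[0,0,0]],[[0.005,-0.012,0.78],[0,0,0]]]'
python3 -m inch '[[[0,0,0],[0,0,0]],[[0,0,0],[0,0,0]],[[0,0,0],[0,0,0]],[[0,0,0],[0,0,0]],[[0,0,0],[0,0,0]],[[0,0,0],[0,0,0]],[[0,0,0],[0,0,0]],[[0,0,0],[0,0,0]],[[0,0,0],[0,0,0]],[[0,0,0],[0,0,0]]]' 0.3 60
python3 -m inch '[[[0,0,-0.03],[0,0,0]],[[0,0,-0.06],[0,0,0]],[[0,0,-0.12],[0,0,0]],[[0,0,-0.18],[0,0,0]],[[0,0,-0.25],[0,0,0]],[[0,-0.05,-0.32],[0,0,0]],[[0,-0.1,-0.39],[0,0,0]],[[0,-0.2,-0.45],[0,0,0]],[[0,-0.3,-0.5],[0,0,0]],[[0,-0.4,-0.5],[0,0,0]]]'
python3 -c "
from vis import *
path((561,-165,95,5.76),(544.4,-91.9,95,5.76),(544.4,-91.9,56,5.76))"
```

```text
clock: 101.9
position: [0.5822, -0.2734, 0.0538]
ee_rot: [0.999, 0.051, -0.0, -0.0]
ft_force: [-0.3, 0.7, 0.8]
grip_width: 0.751
grasp_force: 0.0
clock: 102.9
position: [0.5823, -0.2735, 0.0543]
ee_rot: [0.999, 0.051, -0.0, -0.0]
ft_force: [0.2, 0.3, -4.9]
grip_width: 0.625
grasp_force: 63.1
clock: 103.9
position: [0.5794, -0.2406, 0.095]
ee_rot: [0.999, 0.051, 0.0, -0.0]
ft_force: [0.3, -0.3, -3.9]
grip_width: 0.625
grasp_force: 63.3
now [ 579.4 -240.6   95. ] 5.83 t 103.9
-> (561, -165, 95, 5.76) [-0.133 -0.964 -0.   ] tz 0.001
-> (544.4, -91.9, 95, 5.76) [-0.115 -0.93  -0.   ] tz -0.0
-> (544.4, -91.9, 56, 5.76) [-0.    -0.     0.488] tz -0.0
```

```bash

python3 -m inch '[[[-0.01,-0.09,0],[0,0,0]],[[-0.02,-0.18,0],[0,0,0]],[[-0.03,-0.28,0],[0,0,0]],[[-0.05,-0.38,0],[0,0,0]],[[-0.06,-0.48,0],[0,0,0]],[[-0.08,-0.58,0],[0,0,0]],[[-0.09,-0.68,0],[0,0,0]],[[-0.11,-0.78,0],[0,0,0]],[[-0.12,-0.88,0],[0,0,0]],[[-0.133,-0.964,0],[0,0,0.001]]]' | head -2
python3 -m inch '[[[-0.01,-0.1,0],[0,0,0]],[[-0.02,-0.2,0],[0,0,0]],[[-0.03,-0.3,0],[0,0,0]],[[-0.05,-0.4,0],[0,0,0]],[[-0.06,-0.5,0],[0,0,0]],[[-0.08,-0.6,0],[0,0,0]],[[-0.09,-0.7,0.02],[0,0,0]],[[-0.1,-0.8,0.05],[0,0,0]],[[-0.11,-0.88,0.1],[0,0,0]],[[-0.115,-0.93,0.15],[0,0,0]]]'
python3 -c "
from vis import *
path((544.4,-91.9,56,5.76))"
```

```text
clock: 104.9
position: [0.5606, -0.1652, 0.0944]
clock: 105.9
position: [0.5439, -0.092, 0.0819]
ee_rot: [0.999, 0.05, -0.0, -0.0]
ft_force: [0.7, -0.4, -3.6]
grip_width: 0.622
grasp_force: 63.3
now [543.9 -92.   81.9] 5.79 t 105.9
-> (544.4, -91.9, 56, 5.76) [ 0.006 -0.001  0.324] tz 0.001
```

```bash

python3 -m inch '[[[0.006,-0.005,0.05],[0,0,0]],[[0.006,-0.005,0.1],[0,0,0]],[[0.006,-0.005,0.15],[0,0,0]],[[0.006,-0.005,0.2],[0,0,0]],[[0.006,-0.005,0.24],[0,0,0]],[[0.006,-0.005,0.27],[0,0,0]],[[0.006,-0.005,0.29],[0,0,0]],[[0.006,-0.005,0.31],[0,0,0]],[[0.006,-0.005,0.32],[0,0,0]],[[0.006,-0.005,0.33],[0,0,0]]]'
python3 -m inch '[[[0,0,0.004],[0,0,0]],[[0,0,0.008],[0,0,0]],[[0,0,0.012],[0,0,0]],[[0,0,0.016],[0,0,0]],[[0,0,0.02],[0,0,0]],[[0,0,0.02],[0,0,0]],[[0,0,0.02],[0,0,0]],[[0,0,0.02],[0,0,0]],[[0,0,0.02],[0,0,0]],[[0,0,0.02],[0,0,0]]]'
```

```text
clock: 106.9
position: [0.5446, -0.0924, 0.0559]
ee_rot: [0.999, 0.05, 0.0, -0.0]
ft_force: [-0.3, 0.2, -4.0]
grip_width: 0.627
grasp_force: 63.3
clock: 107.9
position: [0.5446, -0.0924, 0.0543]
ee_rot: [0.999, 0.05, 0.0, -0.0]
ft_force: [-0.0, -0.6, -3.5]
grip_width: 0.627
grasp_force: 63.3
```

```bash

python3 -m inch '[[[0,-0.005,0],[0,0,0]],[[0,-0.005,0.005],[0,0,0]],[[0,-0.005,0.009],[0,0,0]],[[0,-0.005,0.012],[0,0,0]],[[0,-0.005,0.015],[0,0,0]],[[0,-0.005,0.015],[0,0,0]],[[0,-0.005,0.015],[0,0,0]],[[0,-0.005,0.015],[0,0,0]],[[0,-0.005,0.015],[0,0,0]],[[0,-0.005,0.015],[0,0,0]]]'
python3 -m inch '[[[0,0,0],[0,0,0]],[[0,0,0],[0,0,0]],[[0,0,0],[0,0,0]],[[0,0,0],[0,0,0]],[[0,0,-0.08],[0,0,0]],[[0,0,-0.2],[0,0,0]],[[0,0,-0.4],[0,0,0]],[[0,0,-0.6],[0,0,0]],[[0,0,-0.8],[0,0,0]],[[0,0,-1],[0,0,0]]]' 0.73
python3 -m inch '[[[0,-0.1,-0.1],[0,0,0]],[[0,-0.2,-0.2],[0,0,0]],[[0,-0.3,-0.3],[0,0,0]],[[0,-0.4,-0.4],[0,0,0]],[[0,-0.5,-0.5],[0,0,0]],[[0,-0.6,-0.6],[0,0,0]],[[0,-0.7,-0.7],[0,0,0]],[[0,-0.8,-0.8],[0,0,0]],[[0,-0.9,-0.9],[0,0,0]],[[0,-1,-1],[0,0,0]]]'
python3 - <<'E'
from vis import *
im,c=shot('wrist','w15.png')  # compare with the first look, numerically (not viewed)
hsv=cv2.cvtColor(im,cv2.COLOR_BGR2HSV)
a,t=np.radians(5.76),np.array([562.6,.4])
Rm=np.array([[np.cos(a),-np.sin(a)],[np.sin(a),np.cos(a)]])
for n,y,z,hw,hd,thr in(('con',90,.087,22.5,25,None),('psu',0,.101,22,30,None),('brk',-90,.091,27,22,None)):
    o=t+Rm@[-31,y]; cor=np.array([o+Rm@[sx*hd,sy*hw] for sx,sy in((1,1),(1,-1),(-1,-1),(-1,1))])
    p=w2p(c,np.c_[cor/1000,[z]*4]); print(n,p.round(1).tolist())
    for side in(0,1): # left / right edge columns along 2 rows, then the back edge
        for f in(.35,.8):
            e=p[0+side]*(1-f)+p[3-side]*f; u,v=e.round().astype(int)
            g=im[v-1:v+2,u-14:u+15].astype(float).mean(0); d=np.abs(np.diff(cv2.GaussianBlur(g,(3,1),0),axis=0)).sum(1); print('  side',side,f,'edge offset px',int(d.argmax())-13.5,int(d.max()))
    e=(p[2]+p[3])/2; u,v=e.round().astype(int); 
    for du in(-12,12):
        g=im[v-14:v+15,u+du-1:u+du+2].astype(float).mean(1); d=np.abs(np.diff(g,axis=0)).sum(1); print('  back',int(d.argmax())-13.5,int(d.max()))
E
```

```text
clock: 108.9
position: [0.5447, -0.092, 0.0539]
ee_rot: [0.999, 0.05, 0.0, -0.0]
ft_force: [-3.4, 0.9, 7.7]
grip_width: 0.623
grasp_force: 64.3
clock: 109.9
position: [0.5447, -0.0922, 0.1347]
ee_rot: [0.999, 0.05, 0.0, -0.0]
ft_force: [1.2, -0.2, 0.0]
grip_width: 0.733
grasp_force: 0.0
clock: 110.9
position: [0.5364, -0.0118, 0.2138]
ee_rot: [0.999, 0.05, 0.0, -0.0]
ft_force: [-0.4, -0.4, 0.3]
grip_width: 0.728
grasp_force: 0.0
con [[148.6, 199.7], [208.1, 199.5], [213.6, 262.0], [157.2, 261.8]]
  side 0 0.35 edge offset px 13.5 99
  side 0 0.8 edge offset px 5.5 183
  side 1 0.35 edge offset px -7.5 108
  side 1 0.8 edge offset px -10.5 190
  back -4.5 205
  back -7.5 257
psu [[266.8, 196.7], [329.6, 196.8], [328.3, 275.3], [269.8, 275.3]]
  side 0 0.35 edge offset px 8.5 125
  side 0 0.8 edge offset px 7.5 88
  side 1 0.35 edge offset px -1.5 149
  side 1 0.8 edge offset px -11.5 108
  back -5.5 346
  back -5.5 351
brk [[384.5, 204.8], [457.1, 205.0], [450.1, 260.4], [380.9, 260.5]]
  side 0 0.35 edge offset px 7.5 271
  side 0 0.8 edge offset px -0.5 155
  side 1 0.35 edge offset px -5.5 313
  side 1 0.8 edge offset px -1.5 71
  back -1.5 102
  back -0.5 82
```

```bash
python3 - <<'E'
from vis import *
a,ca=load('w1.png','wrist'); b,cb=load('w15.png','wrist')
ang=np.radians(5.76); Rm=np.array([[np.cos(ang),-np.sin(ang)],[np.sin(ang),np.cos(ang)]]); t=np.array([562.6,.4])
def grid(im,c,o,z,hx,hy,s=4):   # top face rectified to s px/mm around o, tray axes
    X,Y=np.meshgrid(np.arange(hx,-hx,-1/s),np.arange(hy,-hy,-1/s),indexing='ij')
    w=o+np.c_[X.ravel(),Y.ravel()]@Rm.T; p=w2p(c,np.c_[w/1000,np.full(len(w),z)]).astype(np.float32).reshape(*X.shape,2)
    return cv2.remap(im,p[...,0],p[...,1],cv2.INTER_CUBIC)
for n,y,z,hw,hd,o0 in(('con',90,.087,22.5,25,(523.9,87.0)),('psu',0,.101,22,30,(531.6,-4.1)),('brk',-90,.091,27,22,(541.5,-90.5))):
    T=grid(a,ca,np.array(o0),z,hd-5,hw-1); mid=t+Rm@[-31,y]
    S=grid(b,cb,mid,z,hd+7,hw+11); r=cv2.matchTemplate(S,T,cv2.TM_CCOEFF_NORMED); _,v,_,l=cv2.minMaxLoc(r)
    ctr=np.array([r.shape[1]-1,r.shape[0]-1])/2; d=-(np.array(l)-ctr)/4
    # yaw: affine refine
    W=np.eye(2,3,dtype=np.float32); W[:,2]=l
    try: cc,W=cv2.findTransformECC(cv2.cvtColor(T,6),cv2.cvtColor(S,6),W,cv2.MOTION_EUCLIDEAN); yaw=np.degrees(np.arctan2(W[1,0],W[0,0]))
    except cv2.error: yaw=None
    print(n,'score',round(v,3),'device minus compartment middle: x %.1f y %.1f mm'%(d[1],d[0]),'turn since first look',yaw)
    e=Rm.T@(np.array(o0)-mid); print('   at first look',e.round(1))
E
```

```text
con score 0.971 device minus compartment middle: x 0.2 y 0.5 mm turn since first look 0.49553046
   at first look [1.2 0. ]
psu score 0.993 device minus compartment middle: x 0.5 y 1.2 mm turn since first look 0.17360522
   at first look [-0.3 -1.4]
brk score 0.992 device minus compartment middle: x 0.8 y 0.5 mm turn since first look -0.105108805
   at first look [0.9 1.7]
```

All three devices stand within about 1.5 mm of their compartment middles and are square. The strip is on the plate and the arm is clear, so I hand in.

```bash
python3 -c "
from workcell import manip
print(manip.hand_in())"
```

```text
the job is handed in; nothing more can be done
None
```

I handed the job in at about 111 s of the 144 s allowed: the strip is screws up on the plate within about 1.5 mm of centre and parallel to the ducts, and all three devices are back upright within about 1.5 mm of their compartment middles. I viewed 16 pictures against the limit of 14, and the gripper briefly pressed at up to 29 N, under the 40 N limit.

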